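Dock the tumbler caddy and draw it tight with the cam lock

ROBOT

A 7-joint arm with a two-finger parallel gripper is mounted at the origin on a cart in front of the work surface, level with it; the furniture and walls round the work are solid. World frame = base frame: x ahead of the robot, y to its left, z up, the work surface at z = 0. Lengths are in m, angles in rad, forces in N, time in s.
With the tool pointing down it reaches from about 0.4 to 0.85 m from the base axis. Payload 4.5 kg.
Tool frame: the origin (TCP) lies midway between the tips of the shut fingers; the grasp point (between the pads) lies behind it (r.grip_point_offset is the z of the grasp point in the tool frame, in m); z points along the fingers, y is the line along which they close (so a half turn about z gives the same grasp; the last joint's range is limited). The gripper opens to 88 mm and grips with 3 to 60 N. Pads are 18 mm wide; open, the fingers measure 123 mm over their backs; the gripper's body (75 mm by 187 mm) begins 45 mm behind the grasp point.
Start: joints at [-1.196, 0.689, -0.195, 1.565, 0.157, 0.902, -0.215], TCP at [0.209, 0.589, 0.215] pointing down, gripper open.
Joint ranges: [-3.01, 3.01], [-0.46, 2.08], [-1.47, 1.51], [0.13, 2.56], [-1, 4.14], [0.04, 2.09], [-2.66, 2.66]. Speed limits (rad/s): [2.57, 2.57, 3.14, 3.14, 3.14, 3.14, 3.14].

INTERFACE

Orientations are given as a unit quaternion [x, y, z, w].
In Python, from plant import r, optics, workorder gives the robot as it stands.
- The arm moves only by the shell command python3 -m creep 'ROWS' [FORCE]. ROWS is JSON, a list of rows, each an object of numbers: "grip": the gripper command: -1 is shut, 1 is fully open, values between are in proportion; "tx", "ty", "tz": the shift along the tool's x, y, z in cm; "spin": the turn about the tool's z in degrees. In form: [{"grip": .., "tx": .., "ty": .., "tz": .., "spin": ..}, ...]. A call has 1 to 8 rows; each row shifts and turns the commanded pose from where the row before left it, along the tool's axes as they then stand; what a row does not reach is not made up. A row lasts 1/12 s, in which the tool goes at most 41.7 mm and 7.16 degrees, less where a joint would pass 70% of its speed; a pose out of reach is approached as far as the arm can. A call with a gripper value outside its range is refused whole. The fingers move at their own pace and stop on an object; FORCE is the grip in N (left out, the last holds). Time passes only in rows, so rows that do not move let the fingers close. It gives the time, the measured TCP pose, the force, the opening and the grip force at its end, in the units of the state.
- r.get_state(): the state, without advancing time (a new reading comes with each control period).
- optics.snapshot(name): name is "scene" or "top" or "wrist"; returns (picture, depth): 400x640x3 uint8, red, green, blue; 400x640 float32, m along the optical axis (not along the pixel's ray), 0 where there is no reading.
- optics.get_calibration(name): a dict with "fx", "fy", "cx", "cy" (pixels), "extrinsics" (4x4, takes a point from world to camera coordinates). Camera axes: x right, y down, z forward; pixel columns grow to the right and rows downward; lengths in m; the calibration is good to about 2 mm. A picture is of the moment at which its call begins: read the wrist's pose just before it. get_calibration takes no time and is no camera call; for the wrist camera it gives the pose at the moment of the call.
- workorder.finish_job(): hands the job in; it is judged then, once.
The state is a dict: "clock": time; "q": joint angles; "qd": joint speeds; "joint_torque": joint torques, N m; "tool_pos": TCP position; "eef_rot": TCP orientation; "contact_force": force on the tool from outside, world axes, zero at the start; "moment": the same for the moment, N m; "opening": opening from 0.0 (shut) to 1.0 (fully open); "finger_force": force on a finger pad.
Only numpy, scipy, OpenCV 4.12 (cv2) and the standard library are available. Lean on these libraries where they do the work, as an engineer would, in place of code of your own. Each camera call takes 0.05 s, during which the arm holds its last target. There are 200 camera calls.

TASK

Lift the small carton out of the dock's track and lay it on the bench beside the dock. Push the caddy along the track up to the dock's buffers and swing the cam lever a quarter turn, fully home, so that its claw draws the caddy tight against the dock. Then gently lower the open dark tumbler into the caddy's tapered ring, let it come to rest upright without jamming it in, and leave the other things on the bench alone.

Things in the scene. Friction and masses are not known exactly. Their poses are not given: they have to be found in the camera images.
- dock: Fixed dock. Origin on the bench, mid-width in the plane of its block's front face; x along the track towards the block, y left, z up. Plate 5 mm thick, 132 mm wide; grey block x 0 to 46 mm, 126 mm wide, top 40 mm above the bench; two rails, x -235 to 0 mm, y 52 to 62 mm either side, top 20 mm above the bench, form the track.
- buffers (a point): Point midway between the tips of two sprung rubber buffers (10 mm across, 32 mm either side of the midline, 31 mm above the bench), 10 mm in front of the block's face. Together they push back with about 4 N at first touch, 10 N when pressed flush, and push the caddy out again unless the cam holds it.
- caddy: Loose grey caddy, 0.4 to 0.7 kg, on the track's plate between the rails (2 mm play each side). Origin at its underside, middle of its back face; x to the dock block, z up. It extends 108 mm to its -x, 100 mm wide; push it on its flat front plate (x -108 mm, 42 mm high). Its origin is at the dock's x = 0 when tight, at x = -10 mm when just touching the buffers.
- keeper (a point): Top of the caddy's steel keeper post: 8 mm across, 10 mm in front of its back face, mid-width, top 51 mm above the caddy's underside. The claw hooks round it.
- cam_lever (a joint): Lever angle (rad), anticlockwise from above: 0 open (starts 0 to 0.12), pointing midway between dock +x and +y; 1.57 home, midway between -x and +y; stop at 1.62. Stays where left; its knob needs about 2 to 6 N. A steel claw below it (44 to 52 mm above the bench) catches the keeper from about 0.4 rad if the caddy is at most 3 mm short of the buffers, and draws it in.
- ring_mouth (a point): Centre of the mouth of the caddy's tapered ring, 46 mm above the caddy's underside; the mouth is 55 mm wide inside (63 mm outside) and narrows to 49 mm at the ring's foot, 38 mm lower. The tumbler fits by its taper: at rest its underside is about 25 mm below the mouth, some 13 mm clear of the caddy's floor.
- cam_pivot (a point): Point on the pivot axis of the cam lever, on top of the dock block (14 mm behind its face), 40 mm above the bench.
- lever_knob (a point): Centre of the upright black knob (18 mm across, from 52 to 70 mm above the bench) at the lever's end, 75 mm from the pivot; the lever is a flat steel bar 53 to 59 mm above the bench.
- carton: Small yellow and blue carton, 52 mm (own x) by 36 mm (own y) by 16 mm high, 30 g, lying flat in the track on the dock's 5 mm plate between caddy and buffers. Origin at the centre of its underside.
- tumbler: Open dark stoneware tumbler, 93 mm high, about 68 mm across the rim and 52 mm across the foot (edge rounded), tapering straight, 0.19 kg, standing upright on the bench to the right of the dock. Origin at the centre of its underside, z up.
- tin_ribbed: Closed white ribbed tin, 58 mm across, 104 mm high; bystander standing near the tumbler (the two swap places). Origin at the centre of its underside.
- calculator: Desk calculator, 135 x 82 x 18 mm; bystander. Origin at the centre of its underside.
- screwdriver: Screwdriver, 173 mm long, 29 mm thick; bystander left of the dock. Origin at the centre of its underside.
- label_roll: Roll of white labels, 68 mm across, 41 mm high; bystander. Origin at the centre of its underside.
Not all that is in view belongs to the job. What is shaped like the caddy but orange is not meant.

How it is judged:
On the way, in this order (a step that is already met when the one before it is completed fails the run):
1. the carton lies on the bench beside the dock ((y of carton in the frame of dock above 0.085 m or y of carton in the frame of dock below -0.085 m) and height (world z) of carton below 0.03 m), for 0.2 s.
2. the caddy has been pushed up to the buffers (x of caddy in the frame of dock above -0.016 m), for 0.1 s.
3. the cam lever is home and the caddy drawn tight (x of caddy in the frame of dock above -0.004 m and value of joint cam_lever above 1.4 rad), for 0.2 s.
4. the tumbler sits upright in the ring (horizontal distance between tumbler and ring_mouth below 0.006 m and z of tumbler in the frame of caddy below 0.028 m and angle between tumbler's own z axis and vertical below 0.1 rad), for 0.2 s.
At the end, for the whole second after the job is handed in: Carton at rest on the bench, centre over 85 mm sideways of the track midline; lever at 1.4 rad or more; caddy back face within 4 mm of the dock block; tumbler at rest in the ring, centred within 6 mm, upright within 0.1 rad, underside at most 28 mm above the caddy underside (all of step 1 and all of step 3 and all of step 4 and linear speed of each of tumbler, carton below 0.02 m/s); the robot touches nothing.
It fails at once if the tumbler is jammed into the caddy with more than 30 N (contact force between tumbler and caddy above 30 N).
It fails at once if the tumbler is tipped over (angle between tumbler's own z axis and vertical above 0.6 rad).
It fails at once if the ribbed tin, calculator, screwdriver or label roll is moved over 30 mm (distance of any of tin_ribbed, calculator, screwdriver, label_roll from where it was at the start of the episode above 0.03 m).
It also fails if it takes over 72 s, if anything falls off the work surface, if the arm or the gripper's body presses on something with over 40 N, if the wrist force passes 120 N, or if a joint passes its speed limit or range.

## Working session

There is one attempt and no reset: what is moved stays moved. The work goes in short steps, Python scripts to look and compute and a shell command to move; the robot and the scene stay as the last step left them, time stands still between calls to the robot, and variables do not carry over. Pictures are saved under pics/ and viewed, at most 10 in all, crops included, and the job is handed in when it is done.

```bash
ls; mkdir -p pics; cat > h.py <<'E'
import numpy as np,cv2
from plant import r,optics,workorder
def snap(n,f=None):
    c=optics.get_calibration(n);p,d=optics.snapshot(n)
    if f: cv2.imwrite(f,p[:,:,::-1])
    return p,d,c
def cloud(d,c):
    v,u=np.indices(d.shape);E=np.array(c["extrinsics"])
    P=np.stack([(u-c["cx"])*d/c["fx"],(v-c["cy"])*d/c["fy"],d],-1)
    W=(P-E[:3,3])@E[:3,:3]; W[d==0]=np.nan
    return W
def ray(c,u,v,z):
    E=np.array(c["extrinsics"]);o=-E[:3,:3].T@E[:3,3]
    k=E[:3,:3].T@np.array([(u-c["cx"])/c["fx"],(v-c["cy"])/c["fy"],1]);return o+k*(z-o[2])/k[2]
def pix(c,p):
    E=np.array(c["extrinsics"]);q=E[:3,:3]@np.array(p)+E[:3,3];return q[0]/q[2]*c["fx"]+c["cx"],q[1]/q[2]*c["fy"]+c["cy"]
E
python3 - <<'E'
from h import *
for n in("top","scene"):
    p,d,c=snap(n,f"pics/{n}0.png");np.savez(f"{n}0.npz",p=p,d=d,**{k:np.array(v) for k,v in c.items()})
    E=np.array(c["extrinsics"]);print(n,c["fx"],-E[:3,:3].T@E[:3,3],E[:3,:3].round(2).tolist())
s=r.get_state();print(s["clock"],s["tool_pos"],s["eef_rot"],s["opening"],r.grip_point_offset)
E
```

```text
pics
top 493.4651022598288 [-0.09208223 -0.08201365  1.35766909] [[0.11, -0.99, 0.01], [-0.89, -0.1, -0.44], [0.44, 0.04, -0.9]]
scene 508.2589317309871 [-0.35680802  0.59656794  1.24627547] [[-0.55, -0.83, 0.01], [-0.61, 0.4, -0.68], [0.57, -0.38, -0.73]]
0.1 [0.20877678 0.58849239 0.2139202 ] [ 1.69580555e-01  9.85516022e-01 -7.75746085e-04 -6.63613749e-05] 1.0007936783589675 -0.0187
```

View pics/top0.png

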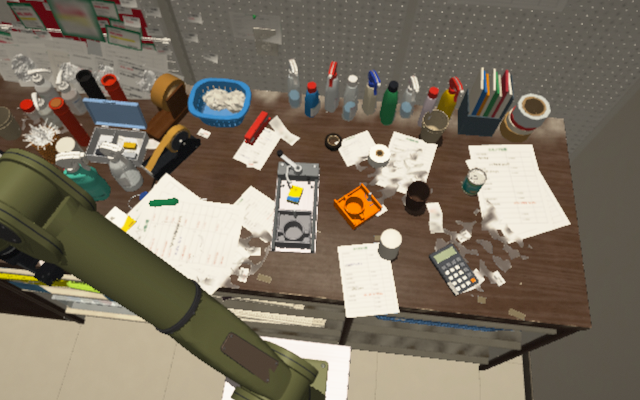

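View pics/scene0.png

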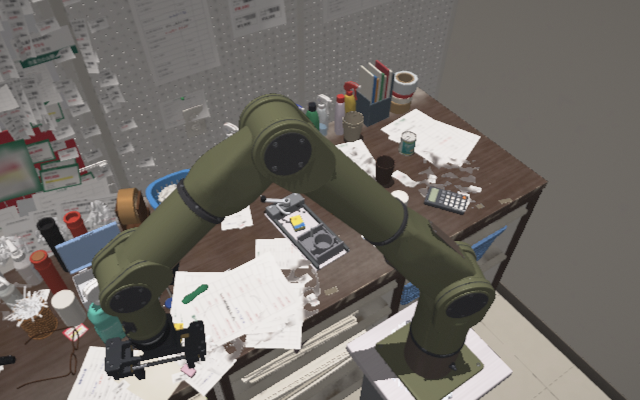

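The top view shows the dock with a grey caddy at about (294,230), the carton at (295,193) and the lever knob at about (283,156). The dark tumbler is at (417,197), the white tin at (390,243) and the orange decoy at (357,205). There are other round things at (333,141) and (434,124).

```bash
python3 - <<'E'
from h import *
z=np.load("top0.npz");p,d=z["p"],z["d"];c={k:z[k] for k in("fx","fy","cx","cy","extrinsics")}
W=cloud(d,c)
def box(u0,u1,v0,v1):
    m=np.zeros(d.shape,bool);m[v0:v1,u0:u1]=1;return m
hsv=cv2.cvtColor(p,cv2.COLOR_RGB2HSV)
roi=box(262,330,145,260)
# plate+caddy+dock: grey & z>0.002
for lo,hi in((.014,.026),(.036,.044),(.044,.05),(.05,.075)):
    m=roi&(W[...,2]>lo)&(W[...,2]<hi);q=W[m];
    print(lo,m.sum(),cv2.minAreaRect((q[:,:2]*1000).astype(np.float32)))
m=roi&(hsv[...,1]>120)&(W[...,2]>.012)&(W[...,2]<.035);q=W[m];print("carton",m.sum(),q.mean(0),cv2.minAreaRect((q[:,:2]*1000).astype(np.float32)))
for n,b in(("tumbler",(400,432,178,218)),("tin",(375,405,225,262))):
    q=W[box(*b)];q=q[q[:,2]>.02];t=q[q[:,2]>np.nanmax(q[:,2])-.012];print(n,q[:,2].max(),cv2.minEnclosingCircle((t[:,:2]*1000).astype(np.float32)))
print(c["extrinsics"].shape)
a=cv2.resize(p[140:265,258:438],None,fx=4.4,fy=4.4,interpolation=cv2.INTER_CUBIC);cv2.imwrite("pics/crop1.png",a[:,:,::-1])
E
```

```text
0.014 1067 ((572.6385498046875, 37.82838439941406), (143.22000122070312, 371.7139587402344), 88.5780029296875)
0.036 506 ((536.855712890625, 36.33498001098633), (272.5062561035156, 123.26891326904297), 6.167495250701904)
0.044 176 ((532.4903564453125, 45.3715705871582), (265.7159729003906, 113.47615051269531), 0.1796015053987503)
0.05 235 ((548.1146240234375, 52.926055908203125), (302.1709289550781, 68.8360595703125), 11.905556678771973)
carton 156 [0.57216965 0.04936234 0.01986388] ((570.6488037109375, 49.21776580810547), (34.509830474853516, 55.022579193115234), 78.00005340576172)
tumbler 0.09545302670988247 ((584.5908203125, -313.93963623046875), 35.265525817871094)
tin 0.10809062885687502 ((425.28082275390625, -238.54641723632812), 29.9091796875)
(4, 4)
```

View pics/crop1.png

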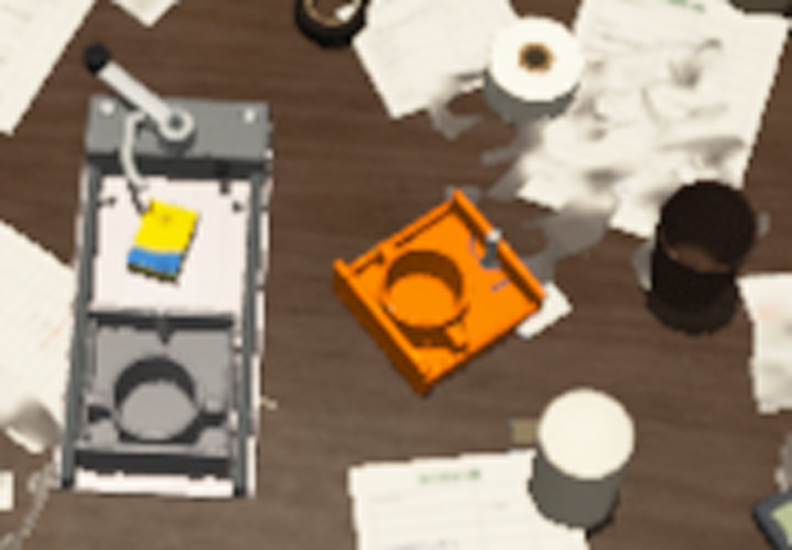

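The crop confirms the choices. The grey caddy sits in the track, with its ring at crop (155,395) and the carton beyond it at (165,240). The open dark tumbler is at crop (705,240), which is about (418,194) in the full image. The orange caddy is the decoy and the closed white one is the tin. Next I fit the dock frame.

```bash
python3 - <<'E'
from h import *
z=np.load("top0.npz");p,d=z["p"],z["d"];c={k:z[k] for k in("fx","fy","cx","cy","extrinsics")}
W=cloud(d,c);hsv=cv2.cvtColor(p,cv2.COLOR_RGB2HSV)
P=W.reshape(-1,3);
def sel(u0,u1,v0,v1,lo,hi):
    q=W[v0:v1,u0:u1].reshape(-1,3);return q[(q[:,2]>lo)&(q[:,2]<hi)]
L=sel(270,284,180,248,.016,.023);R=sel(308,324,180,248,.016,.023)
for q in(L,R):
    for _ in range(3):
        k=np.polyfit(q[:,0],q[:,1],1);e=q[:,1]-np.polyval(k,q[:,0]);q=q[abs(e)<.007]
    print("rail",len(q),k,q[:,0].min(),q[:,0].max(),np.polyval(k,.55))
B=sel(270,325,158,185,.037,.043);print("block",len(B),cv2.minAreaRect((B[:,:2]*1000).astype(np.float32)),B.min(0),B.max(0))
K=sel(272,290,145,163,.06,.078);print("knob",len(K),K.mean(0),K.min(0),K.max(0))
C=sel(276,316,205,250,.036,.052);print("caddy",C.min(0),C.max(0))
print("cfront",sel(276,316,230,250,.036,.046).mean(0), sel(276,316,230,250,.036,.046)[:,0].min())
G=sel(276,312,210,244,.0435,.049);print("ring",len(G),cv2.minEnclosingCircle((G[:,:2]*1000).astype(np.float32)),G.mean(0))
for u,v,h in((92,98,.04),(270,102,.04),(90,150,.04),(270,155,.04),(70,487,.02),(245,493,.02),(175,122,.06),(95,60,.07)):
    print(u,v,ray(c,258+u/4.4-.4,140+v/4.4-.4,h).round(4))
E
```

```text
rail 172 [0.07666402 0.0558047 ] 0.3933032147725293 0.6153582440749515 0.09796991064358714
rail 176 [ 0.0600531 -0.048397 ] 0.4066718984232521 0.6272785888209581 -0.015367792724030938
block 273 ((640.5060424804688, 47.82920455932617), (58.04287338256836, 124.78445434570312), 2.385049343109131) [ 0.61303326 -0.01473504  0.03700861] [0.67187271 0.11074391 0.04299167]
knob 40 [0.67783671 0.10358548 0.06693422] [0.65894142 0.07744429 0.06003782] [0.69060388 0.11624122 0.07499107]
caddy [ 0.39922094 -0.01435595  0.03602174] [0.5108423  0.08547165 0.05198023]
cfront [0.41600448 0.03099023 0.04112575] 0.39922094247986406
ring 89 ((441.22027587890625, 38.558837890625), 57.872154235839844) [0.42223912 0.03820798 0.04635785]
92 98 [0.6649 0.1109 0.04  ]
270 102 [ 0.6759 -0.0135  0.04  ]
90 150 [0.6235 0.1063 0.04  ]
270 155 [ 0.6338 -0.0181  0.04  ]
70 487 [0.3841 0.0858 0.02  ]
245 493 [ 0.3929 -0.0281  0.02  ]
175 122 [0.641  0.0486 0.06  ]
95 60 [0.678  0.1088 0.07  ]
```

```bash
cat >> h.py <<'E'
from scipy.spatial.transform import Rotation as Ro
def plan(x,y,z,ang=None,s=None):
    """tool-frame shift (cm) and spin (deg) to TCP x,y,z and tool-y at world angle ang (deg, mod 180)"""
    s=s or r.get_state();M=Ro.from_quat(s["eef_rot"]).as_matrix()
    t=M.T@(np.array([x,y,z])-s["tool_pos"])*100
    a=np.degrees(np.arctan2(M[1,1],M[0,1]));sp=None if ang is None else -((ang-a+90)%180-90)
    print("t",s["clock"],"shift",t.round(2),"y-ang",round(a,1),"spin",sp if sp is None else round(sp,1),"tilt",M[:,2].round(3),"q7",round(s["q"][6],2),"F",np.round(s["contact_force"],1))
O=np.array([.625,.0466]);TH=.075
def dock(x,y): 
    c,s=np.cos(TH),np.sin(TH);return O+[c*x-s*y,s*x+c*y]
def todock(p):
    c,s=np.cos(TH),np.sin(TH);q=np.array(p)[...,:2]-O;return np.stack([q[...,0]*c+q[...,1]*s,-q[...,0]*s+q[...,1]*c],-1)
E
python3 - <<'E'
from h import *
plan(.53,.05,.2,78)
z=np.load("top0.npz");c={k:z[k] for k in("fx","fy","cx","cy","extrinsics")};W=cloud(z["d"],c)
for x in(.66,.72,.78,.82):
  print(x,[round(float(np.nanmax(W[...,2][(abs(W[...,0]-x)<.02)&(abs(W[...,1]-y)<.02)],initial=-1)),3) for y in(.02,.06,.1,.14,.18)])
print([round(float(np.nanmax(W[...,2][(abs(W[...,0]-x)<.03)&(abs(W[...,1]-.19)<.03)],initial=-1)),3) for x in(.45,.5,.55,.6)])
E
```

```text
t 0.1 shift [-48.27 -40.01   1.46] y-ang 70.5 spin -7.5 tilt [-0.    -0.002 -1.   ] q7 -0.22 F [-0.3  0.9 -0. ]
0.66 [0.06, 0.064, 0.075, 0.007, 0.012]
0.72 [0.007, 0.006, 0.006, 0.009, 0.013]
0.78 [0.008, 0.014, 0.013, 0.017, 0.052]
0.82 [0.009, 0.008, 0.008, 0.028, 0.052]
[0.031, 0.032, 0.01, 0.01]
```

```bash
python3 -m creep '[{"grip":0.2,"tz":-3,"spin":-3.7},{"grip":0.2,"tz":-2,"spin":-3.8},{"tx":-3,"ty":-2.5,"grip":0.2},{"tx":-3,"ty":-2.5,"grip":0.2},{"tx":-3,"ty":-2.5,"grip":0.2},{"tx":-3,"ty":-2.5,"grip":0.2},{"tx":-3,"ty":-2.5,"grip":0.2},{"tx":-3,"ty":-2.5,"grip":0.2}]'
python3 -m creep '[{"tx":-3,"ty":-2.5,"grip":0.2},{"tx":-3,"ty":-2.5,"grip":0.2},{"tx":-3,"ty":-2.5,"grip":0.2},{"tx":-3,"ty":-2.5,"grip":0.2},{"tx":-3,"ty":-2.5,"grip":0.2},{"tx":-3,"ty":-2.5,"grip":0.2},{"grip":0.2},{"grip":0.2}]'
python3 - <<'E'
from h import *
plan(.53,.05,.2,78)
E
```

```text
t 0.1 shift [-48.27 -40.01   1.46] y-ang 70.5 spin -7.5 tilt [-0.    -0.002 -1.   ] q7 -0.22 F [-0.3  0.9 -0. ]$[0]: bad value
$[0]: bad value
```

```bash
python3 -m creep '[{"grip":0.2,"tx":0,"ty":0,"tz":-3,"spin":-3.7}]' || python3 -m creep '[{"grip":0.2,"tx":0.0,"ty":0.0,"tz":-3.0,"spin":-3.7}]' 10
```

```text
clock: 0.18
tool_pos: [0.2078, 0.5848, 0.2392]
eef_rot: [0.137, 0.991, -0.006, -0.001]
contact_force: [-0.5, 0.2, -0.1]
opening: 0.942
finger_force: 0.0
```

```bash
python3 -m creep '[{"grip":0.2,"tx":0,"ty":0,"tz":-2,"spin":-3.8},{"tx":-2.7,"ty":-2.85,"tz":0,"spin":0,"grip":0.2},{"tx":-2.7,"ty":-2.85,"tz":0,"spin":0,"grip":0.2},{"tx":-2.7,"ty":-2.85,"tz":0,"spin":0,"grip":0.2},{"tx":-2.7,"ty":-2.85,"tz":0,"spin":0,"grip":0.2},{"tx":-2.7,"ty":-2.85,"tz":0,"spin":0,"grip":0.2},{"tx":-2.7,"ty":-2.85,"tz":0,"spin":0,"grip":0.2},{"tx":-2.7,"ty":-2.85,"tz":0,"spin":0,"grip":0.2}]'
python3 -m creep '[{"tx":-2.7,"ty":-2.85,"tz":0,"spin":0,"grip":0.2},{"tx":-2.7,"ty":-2.85,"tz":0,"spin":0,"grip":0.2},{"tx":-2.7,"ty":-2.85,"tz":0,"spin":0,"grip":0.2},{"tx":-2.7,"ty":-2.85,"tz":0,"spin":0,"grip":0.2},{"tx":-2.7,"ty":-2.85,"tz":0,"spin":0,"grip":0.2},{"tx":-2.7,"ty":-2.85,"tz":0,"spin":0,"grip":0.2},{"tx":-2.7,"ty":-2.85,"tz":0,"spin":0,"grip":0.2},{"tx":0,"ty":0,"tz":3,"spin":0,"grip":0.2}]'
python3 - <<'E'
from h import *
s=r.get_state();print(s["tool_pos"],s["opening"]);plan(.558,.0515,.2,78)
p,d,c=snap("wrist","pics/w1.png");np.savez("w1.npz",p=p,d=d,**{k:np.array(v) for k,v in c.items()})
W=cloud(d,c);E=c["extrinsics"];print(-E[:3,:3].T@E[:3,3])
hsv=cv2.cvtColor(p,cv2.COLOR_RGB2HSV)
D=todock(W);m=(hsv[...,1]>120)&(abs(D[...,1])<.05)&(D[...,0]>-.12)&(D[...,0]<0)&(W[...,2]<.03);q=W[m]
print("carton",m.sum(),q.mean(0),np.percentile(q[:,2],90),cv2.minAreaRect((q[q[:,2]>.016][:,:2]*1000).astype(np.float32)))
E
```

```text
clock: 0.85
tool_pos: [0.3527, 0.3526, 0.2644]
eef_rot: [0.105, 0.995, -0.0, -0.0]
contact_force: [0.0, 0.1, 0.5]
opening: 0.597
finger_force: 0.0
clock: 1.52
tool_pos: [0.5033, 0.1115, 0.2378]
eef_rot: [0.112, 0.994, -0.001, 0.006]
contact_force: [1.5, 0.1, -0.2]
opening: 0.599
finger_force: 0.0
[0.50326772 0.11147165 0.23779034] 0.5988390877319819
t 1.5167 shift [-6.62 -4.63  3.86] y-ang 77.2 spin -0.8 tilt [ 0.012 -0.003 -1.   ] q7 0.85 F [ 1.5  0.1 -0.2]
[0.432865   0.12754197 0.40622709]
carton 656 [0.5742936  0.05083934 0.01998723] 0.02094775277439443 ((573.0579223632812, 50.831207275390625), (32.503211975097656, 47.494232177734375), 78.72711944580078)
```

View pics/w1.png

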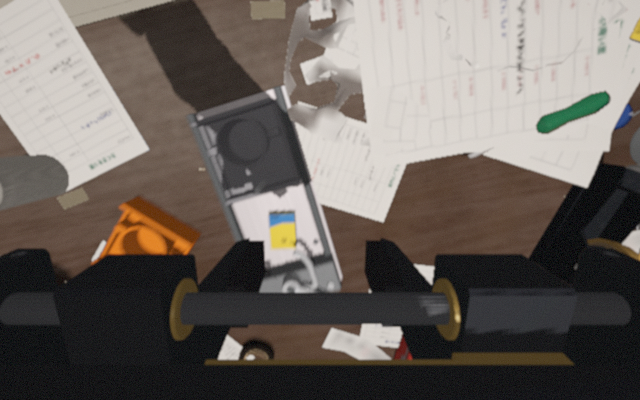

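The wrist view shows the dock with the block at the bottom near (295,275), the carton at (283,228) and the caddy ring at (243,140). The orange decoy is off to the left at (140,240).

```bash
python3 - <<'E'
from h import *
z=np.load("w1.npz");p,d=z["p"],z["d"];c={k:z[k] for k in("fx","fy","cx","cy","extrinsics")}
W=cloud(d,c);Q=W.reshape(-1,3);D=todock(Q);k=[]
for lo,hi in((.047,.067),(-.067,-.047)):
    m=(D[:,1]>lo)&(D[:,1]<hi)&(D[:,0]>-.23)&(D[:,0]<-.01)&(Q[:,2]>.017)&(Q[:,2]<.023);q=D[m];f=np.polyfit(q[:,0],q[:,1],1);print("rail",m.sum(),f,q[:,1].min(),q[:,1].max())
m=(abs(D[:,1])<.045)&(D[:,0]>-.3)&(D[:,0]<-.08)&(Q[:,2]>.03)&(Q[:,2]<.07);q=D[m];print("caddy",m.sum(),q.min(0),q.max(0))
m=(abs(D[:,1])<.04)&(D[:,0]>-.25)&(D[:,0]<-.09)&(Q[:,2]>.048)&(Q[:,2]<.054);q=D[m];print("ring",m.sum(),cv2.minEnclosingCircle((q*1000).astype(np.float32)))
h,_,_=np.histogram2d(D[m][:,0],D[m][:,1],bins=[np.arange(-.25,-.08,.01),np.arange(-.05,.051,.01)]);print(h.astype(int))
m=(abs(D[:,1])<.06)&(D[:,0]>-.02)&(D[:,0]<.05)&(Q[:,2]>.037)&(Q[:,2]<.043);q=D[m];print("block",m.sum(),q.min(0),q.max(0))
for x in(.5617,):plan(x,.052,.10,78.7)
E
```

```text
rail 1383 [-0.00817463  0.05658889] 0.04716913043337302 0.06458960684579998
rail 922 [-0.01520163 -0.05717655] -0.061503881099688705 -0.047063454303299376
caddy 2024 [-0.21931357 -0.04495597] [-0.11089527  0.0449398 ]
ring 555 ((-164.8040771484375, 0.9333311319351196), 46.02590560913086)
[[ 0  0  0  0  0  0  0  0  0  0]
 [ 0  0  0  0  0  0  0  0  0  0]
 [ 0  0  0  0  0  0  0  0  0  0]
 [ 0  0  0  0  1  6  0  0  0  0]
 [ 0  0  0 28 33 26 36 16  0  0]
 [ 0  0 29  9  0  0  0 33  5  0]
 [ 0  0 34  0  0  0  0  5 25  0]
 [ 0  0 31  0  0  0  0  8 25  0]
 [ 0  0 26  9  0  0  0 31  3  0]
 [ 0  0  0 27 28 24 30 12  0  0]
 [ 0  0  0  0  1  4  0  0  0  0]
 [ 0  0  0  0  0  0  0  0  0  0]
 [ 0  0  0  0  1  8  0  0  0  0]
 [ 0  0  0  0  1  0  0  0  0  0]
 [ 0  0  0  0  0  0  0  0  0  0]
 [ 0  0  0  0  0  0  0  0  0  0]]
block 1068 [ 0.00266148 -0.04681731] [0.04984863 0.05998713]
t 1.5667 shift [-7.77 -4.58 13.06] y-ang 77.4 spin -1.3 tilt [-0.003 -0.003 -1.   ] q7 0.85 F [-2.1  0.4 -3.6]
```

```bash
sed -i 's/^O=.*/O=np.array([.627,.0464]);TH=.065/' h.py
python3 -m creep '[{"tx":-2.6,"ty":-1.53,"tz":0,"spin":-1.3,"grip":0},{"tx":-2.6,"ty":-1.53,"tz":0,"spin":0,"grip":0},{"tx":-2.6,"ty":-1.53,"tz":0,"spin":0,"grip":0},{"tx":0,"ty":0,"tz":4,"spin":0,"grip":0},{"tx":0,"ty":0,"tz":4,"spin":0,"grip":0},{"tx":0,"ty":0,"tz":4,"spin":0,"grip":0},{"tx":0,"ty":0,"tz":1,"spin":0,"grip":0},{"tx":0,"ty":0,"tz":0,"spin":0,"grip":0}]' 10
python3 -m creep '[{"tx":0,"ty":0,"tz":0,"spin":0,"grip":0},{"tx":0,"ty":0,"tz":0,"spin":0,"grip":0}]' 10
python3 - <<'E'
from h import *
plan(.5617,.052,.009,78.7)
E
```

```text
clock: 2.23
tool_pos: [0.5604, 0.0603, 0.1022]
eef_rot: [0.093, 0.996, -0.001, -0.003]
contact_force: [0.2, 0.6, 1.1]
opening: 0.502
finger_force: 0.0
clock: 2.4
tool_pos: [0.5647, 0.0608, 0.1068]
eef_rot: [0.093, 0.996, 0.001, 0.002]
contact_force: [0.8, 0.3, 0.3]
opening: 0.5
finger_force: 0.0
t 2.4 shift [ 0.17 -0.93  9.78] y-ang 79.3 spin 0.6 tilt [ 0.004  0.001 -1.   ] q7 0.95 F [0.8 0.3 0.3]
```

```bash

python3 -m creep '[{"tx":0.2,"ty":-0.9,"tz":0,"spin":0.6,"grip":0},{"tx":0,"ty":0,"tz":2.5,"spin":0,"grip":0},{"tx":0,"ty":0,"tz":2.5,"spin":0,"grip":0},{"tx":0,"ty":0,"tz":1.5,"spin":0,"grip":0},{"tx":0,"ty":0,"tz":0,"spin":0,"grip":0},{"tx":0,"ty":0,"tz":0,"spin":0,"grip":0}]' 10
python3 - <<'E'
from h import *
plan(.5617,.052,.009,78.7)
E
```

```text
clock: 2.9
tool_pos: [0.5598, 0.051, 0.0406]
eef_rot: [0.099, 0.995, -0.0, 0.0]
contact_force: [-0.5, 0.3, 0.5]
opening: 0.501
finger_force: 0.0
t 2.9 shift [-0.16  0.14  3.16] y-ang 78.6 spin -0.1 tilt [ 0.001 -0.    -1.   ] q7 0.92 F [-0.5  0.3  0.5]
```

```bash

python3 -m creep '[{"tx":-0.1,"ty":0.1,"tz":1.5,"spin":0,"grip":0},{"tx":0,"ty":0,"tz":1.6,"spin":0,"grip":0},{"tx":0,"ty":0,"tz":0,"spin":0,"grip":0},{"tx":0,"ty":0,"tz":0,"spin":0,"grip":-1},{"tx":0,"ty":0,"tz":0,"spin":0,"grip":-1},{"tx":0,"ty":0,"tz":0,"spin":0,"grip":-1},{"tx":0,"ty":0,"tz":0,"spin":0,"grip":-1}]' 10
python3 - <<'E'
from h import *
plan(.5617,.052,.009,78.7)
E
```

```text
clock: 3.48
tool_pos: [0.5614, 0.0523, 0.0098]
eef_rot: [0.099, 0.995, 0.0, 0.001]
contact_force: [0.6, 1.0, 1.0]
opening: 0.222
finger_force: 0.0
t 3.4833 shift [-0.03 -0.03  0.08] y-ang 78.7 spin -0.0 tilt [ 0.002  0.    -1.   ] q7 0.91 F [0.6 1.  1. ]
```

```bash

python3 - <<'E'
from h import *
s=r.get_state();print(s["opening"],s["finger_force"])
p,d,c=snap("wrist");W=cloud(d,c);print(pix(c,[.5735,.0508,.021]))
q,d2,c2=snap("scene");u,v=map(int,pix(c2,[.5735,.0508,.02]));print(u,v)
a=cv2.resize(p[150:,150:470],(480,375));b=cv2.resize(q[v-60:v+60,u-50:u+50],(312,375),interpolation=cv2.INTER_CUBIC)
cv2.imwrite("pics/x1.png",np.hstack([a,b])[:,:,::-1])
E
```

```text
0.2218927288178222 0.0
(np.float64(315.7177922761842), np.float64(266.4710717555595))
296 221
```

View pics/x1.png

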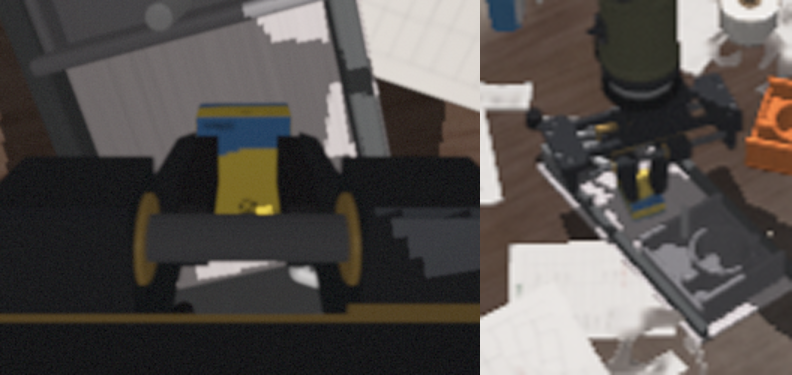

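The fingers are above the carton's top, at crop (185–290,150): the tips sit higher when open than when shut. I'll reopen and go lower, watching the force.

```bash

python3 -m creep '[{"tx":0,"ty":0,"tz":0,"spin":0,"grip":0},{"tx":0,"ty":0,"tz":0,"spin":0,"grip":0},{"tx":0,"ty":0,"tz":0,"spin":0,"grip":0},{"tx":0,"ty":0,"tz":0,"spin":0,"grip":0},{"tx":0,"ty":0,"tz":0.4,"spin":0,"grip":0},{"tx":0,"ty":0,"tz":0.4,"spin":0,"grip":0},{"tx":0,"ty":0,"tz":0,"spin":0,"grip":0}]' 10
python3 -m creep '[{"tx":0,"ty":0,"tz":0.3,"spin":0,"grip":0},{"tx":0,"ty":0,"tz":0,"spin":0,"grip":0}]'
python3 -m creep '[{"tx":0,"ty":0,"tz":0.3,"spin":0,"grip":0},{"tx":0,"ty":0,"tz":0,"spin":0,"grip":0}]'
```

```text
clock: 4.17
tool_pos: [0.56, 0.0522, -0.0003]
eef_rot: [0.099, 0.995, -0.0, -0.001]
contact_force: [0.1, -0.7, 0.2]
opening: 0.499
finger_force: 0.0
clock: 4.33
tool_pos: [0.5603, 0.0523, -0.003]
eef_rot: [0.099, 0.995, -0.0, -0.0]
contact_force: [-0.2, -0.3, 0.1]
opening: 0.494
finger_force: 0.0
clock: 4.5
tool_pos: [0.5604, 0.0523, -0.0058]
eef_rot: [0.099, 0.995, -0.0, -0.0]
contact_force: [1.1, -0.4, 0.8]
opening: 0.5
finger_force: 0.0
```

```bash

python3 -m creep '[{"tx":0,"ty":0,"tz":0,"spin":0,"grip":-1},{"tx":0,"ty":0,"tz":0,"spin":0,"grip":-1},{"tx":0,"ty":0,"tz":0,"spin":0,"grip":-1}]'

```

```text
clock: 4.75
tool_pos: [0.5607, 0.0523, -0.0053]
eef_rot: [0.099, 0.995, 0.0, 0.0]
contact_force: [-0.1, 0.3, -0.4]
opening: 0.405
finger_force: 10.0
```

```bash

python3 -m creep '[{"tx":0,"ty":0,"tz":-2,"spin":0,"grip":-1},{"tx":0,"ty":0,"tz":-3,"spin":0,"grip":-1},{"tx":0,"ty":0,"tz":-3,"spin":0,"grip":-1},{"tx":1,"ty":2.6,"tz":0,"spin":0,"grip":-1},{"tx":1,"ty":2.6,"tz":0,"spin":0,"grip":-1},{"tx":1,"ty":2.6,"tz":0,"spin":0,"grip":-1},{"tx":1,"ty":2.6,"tz":0,"spin":0,"grip":-1},{"tx":0.7,"ty":2.6,"tz":0,"spin":0,"grip":-1}]'
python3 -m creep '[{"tx":0,"ty":0,"tz":2.5,"spin":0,"grip":-1},{"tx":0,"ty":0,"tz":2.5,"spin":0,"grip":-1},{"tx":0,"ty":0,"tz":2.5,"spin":0,"grip":-1},{"tx":0,"ty":0,"tz":0,"spin":0,"grip":-1},{"tx":0,"ty":0,"tz":0,"spin":0,"grip":-1},{"tx":0,"ty":0,"tz":0,"spin":0,"grip":-1}]'
```

```text
clock: 5.42
tool_pos: [0.5391, 0.1903, 0.0748]
eef_rot: [0.099, 0.995, 0.0, -0.0]
contact_force: [1.0, -0.6, 0.2]
opening: 0.4
finger_force: 10.0
clock: 5.92
tool_pos: [0.5406, 0.189, 0.0006]
eef_rot: [0.099, 0.995, 0.0, 0.0]
contact_force: [-0.2, 0.9, -0.2]
opening: 0.402
finger_force: 10.0
```

```bash

python3 -m creep '[{"tx":0,"ty":0,"tz":0.5,"spin":0,"grip":-1},{"tx":0,"ty":0,"tz":0.5,"spin":0,"grip":-1},{"tx":0,"ty":0,"tz":0,"spin":0,"grip":-1}]'
python3 -m creep '[{"tx":0,"ty":0,"tz":0,"spin":0,"grip":0.2},{"tx":0,"ty":0,"tz":0,"spin":0,"grip":0.2},{"tx":0,"ty":0,"tz":0,"spin":0,"grip":0.2},{"tx":0,"ty":0,"tz":-3,"spin":0,"grip":0.2},{"tx":0,"ty":0,"tz":-3,"spin":0,"grip":0.2},{"tx":0,"ty":0,"tz":-3,"spin":0,"grip":0.2},{"tx":0,"ty":0,"tz":0,"spin":0,"grip":-1},{"tx":0,"ty":0,"tz":0,"spin":0,"grip":-1}]'
python3 - <<'E'
from h import *
p,d,c=snap("wrist");W=cloud(d,c);hsv=cv2.cvtColor(p,cv2.COLOR_RGB2HSV)
D=todock(W);m=(hsv[...,1]>120)&(abs(D[...,1]-.14)<.06)&(abs(D[...,0]+.08)<.07)&(W[...,2]<.04);q=W[m];print("carton",m.sum(),q.mean(0),todock(q.mean(0)),q[:,2].max())
x=dock(-.108-.114-.03,0);print(x,dock(-.222,0));plan(x[0],x[1],.10,93.7)
E
```

```text
clock: 6.17
tool_pos: [0.5406, 0.1892, -0.0101]
eef_rot: [0.099, 0.995, 0.0, 0.001]
contact_force: [0.0, 0.2, 1.6]
opening: 0.404
finger_force: 10.0
clock: 6.83
tool_pos: [0.5413, 0.1894, 0.0813]
eef_rot: [0.099, 0.995, 0.001, 0.002]
contact_force: [-0.9, -0.5, -0.8]
opening: 0.473
finger_force: 0.0
carton 2496 [0.55712088 0.18910981 0.01369849] [-0.06046194  0.14694738] 0.01733120284869631
[0.37553216 0.03003153] [0.40546881 0.03198016]
t 6.8833 shift [ 13.02 -18.81  -2.02] y-ang 78.7 spin -15.0 tilt [ 0.001  0.    -1.   ] q7 0.74 F [-0.2 -1.   0.2]
```

```bash

python3 -m creep '[{"tx":0,"ty":0,"tz":-2,"spin":-5,"grip":-1},{"tx":0,"ty":0,"tz":0,"spin":-5,"grip":-1},{"tx":0,"ty":0,"tz":0,"spin":-5,"grip":-1},{"tx":2.5,"ty":-2.1,"tz":0,"spin":0,"grip":-1},{"tx":2.5,"ty":-2.1,"tz":0,"spin":0,"grip":-1},{"tx":2.5,"ty":-2.1,"tz":0,"spin":0,"grip":-1},{"tx":2.5,"ty":-2.1,"tz":0,"spin":0,"grip":-1},{"tx":2.5,"ty":-2.1,"tz":0,"spin":0,"grip":-1}]'
python3 -m creep '[{"tx":2.5,"ty":-2.1,"tz":0,"spin":0,"grip":-1},{"tx":2.5,"ty":-2.1,"tz":0,"spin":0,"grip":-1},{"tx":0,"ty":0,"tz":0,"spin":0,"grip":-1},{"tx":0,"ty":0,"tz":0,"spin":0,"grip":-1}]'
python3 - <<'E'
from h import *
x=dock(-.108-.114-.03,0);plan(x[0],x[1],.025,93.7)
E
```

```text
clock: 7.55
tool_pos: [0.4198, 0.075, 0.0986]
eef_rot: [-0.032, 0.999, -0.0, -0.001]
contact_force: [0.7, -0.7, -0.7]
opening: 0.005
finger_force: 0.0
clock: 7.88
tool_pos: [0.3724, 0.0296, 0.0989]
eef_rot: [-0.031, 1.0, -0.001, -0.002]
contact_force: [0.4, 0.2, 0.1]
opening: 0.007
finger_force: 0.0
t 7.8833 shift [-0.35  0.03  7.39] y-ang 93.6 spin -0.1 tilt [-0.004 -0.002 -1.   ] q7 0.96 F [0.4 0.2 0.1]
```

```bash

python3 -m creep '[{"tx":0,"ty":0,"tz":2.5,"spin":0,"grip":-1},{"tx":0,"ty":0,"tz":2.5,"spin":0,"grip":-1},{"tx":0,"ty":0,"tz":2.4,"spin":0,"grip":-1},{"tx":0,"ty":0,"tz":0,"spin":0,"grip":-1},{"tx":0,"ty":0,"tz":0,"spin":0,"grip":-1}]'
python3 -m creep '[{"tx":-0.7,"ty":0,"tz":0,"spin":0,"grip":-1},{"tx":-0.7,"ty":0,"tz":0,"spin":0,"grip":-1},{"tx":-0.7,"ty":0,"tz":0,"spin":0,"grip":-1},{"tx":-0.7,"ty":0,"tz":0,"spin":0,"grip":-1}]'
python3 -m creep '[{"tx":-0.7,"ty":0,"tz":0,"spin":0,"grip":-1},{"tx":-0.7,"ty":0,"tz":0,"spin":0,"grip":-1},{"tx":-0.7,"ty":0,"tz":0,"spin":0,"grip":-1},{"tx":-0.7,"ty":0,"tz":0,"spin":0,"grip":-1}]'
python3 - <<'E'
from h import *
s=r.get_state();print(todock(s["tool_pos"]));x=dock(-.108-.01-.012,0);plan(x[0],x[1],.025,93.7)
E
```

```text
clock: 8.3
tool_pos: [0.3782, 0.0283, 0.0765]
eef_rot: [-0.033, 0.999, -0.005, -0.003]
contact_force: [0.8, 0.1, 0.9]
opening: 0.004
finger_force: 0.0
clock: 8.63
tool_pos: [0.406, 0.0299, 0.0772]
eef_rot: [-0.032, 0.999, -0.005, -0.003]
contact_force: [0.1, 0.3, 0.5]
opening: 0.008
finger_force: 0.0
clock: 8.97
tool_pos: [0.434, 0.0315, 0.0769]
eef_rot: [-0.032, 0.999, -0.005, -0.003]
contact_force: [0.4, 0.0, -0.7]
opening: 0.003
finger_force: 0.0
[-0.19359061 -0.00235692]
t 8.9667 shift [-6.4   0.29  5.14] y-ang 93.7 spin -0.0 tilt [-0.007 -0.011 -1.   ] q7 0.56 F [ 0.4  0.  -0.7]
```

```bash

python3 - <<'E'
from h import *
s=r.get_state();print(np.round(s["q"],3));x=dock(-.166,0.001);plan(x[0],x[1],.1,93.7)
E
```

```text
[ 0.033  0.743 -0.351  2.227  0.868  0.321  0.561]
t 8.9667 shift [-2.74  0.31 -2.33] y-ang 93.7 spin -0.0 tilt [-0.007 -0.011 -1.   ] q7 0.56 F [ 0.4  0.  -0.7]
```

```bash

python3 -m creep '[{"tx":-1.4,"ty":0.15,"tz":0,"spin":0,"grip":-1},{"tx":-1.4,"ty":0.15,"tz":0,"spin":0,"grip":-1},{"tx":0,"ty":0,"tz":0,"spin":0,"grip":-1},{"tx":0,"ty":0,"tz":0,"spin":0,"grip":-1}]'
python3 -m creep '[{"tx":0,"ty":0,"tz":1.2,"spin":0,"grip":-1},{"tx":0,"ty":0,"tz":1.2,"spin":0,"grip":-1},{"tx":0,"ty":0,"tz":1.2,"spin":0,"grip":-1},{"tx":0,"ty":0,"tz":0.9,"spin":0,"grip":-1},{"tx":0,"ty":0,"tz":0,"spin":0,"grip":-1}]'
python3 - <<'E'
from h import *
s=r.get_state();print(todock(s["tool_pos"]),np.round(s["q"],2));x=dock(-.166,0.001);plan(x[0],x[1],.1,93.7)
E
```

```text
clock: 9.3
tool_pos: [0.4615, 0.0361, 0.0765]
eef_rot: [-0.032, 0.999, -0.005, -0.003]
contact_force: [-1.2, -0.6, -0.9]
opening: 0.009
finger_force: 0.0
clock: 9.72
tool_pos: [0.4588, 0.0351, 0.0305]
eef_rot: [-0.033, 0.999, -0.006, -0.005]
contact_force: [-1.0, -0.0, -0.7]
opening: 0.005
finger_force: 0.0
[-0.16854698 -0.00039205] [-0.02  0.85 -0.27  2.17  0.94  0.26  0.51]
t 9.7167 shift [-0.18  0.06 -6.96] y-ang 93.8 spin 0.1 tilt [-0.01  -0.013 -1.   ] q7 0.51 F [-1.  -0.  -0.7]
```

```bash

python3 -m creep '[{"tx":-0.7,"ty":0,"tz":0,"spin":0,"grip":-1},{"tx":-0.8,"ty":0,"tz":0,"spin":0,"grip":-1},{"tx":-0.8,"ty":0,"tz":0,"spin":0,"grip":-1},{"tx":-0.8,"ty":0,"tz":0,"spin":0,"grip":-1}]'
python3 -m creep '[{"tx":-0.8,"ty":0,"tz":0,"spin":0,"grip":-1},{"tx":-0.8,"ty":0,"tz":0,"spin":0,"grip":-1},{"tx":-0.8,"ty":0,"tz":0,"spin":0,"grip":-1},{"tx":-0.8,"ty":0,"tz":0,"spin":0,"grip":-1},{"tx":-0.8,"ty":0,"tz":0,"spin":0,"grip":-1},{"tx":-0.8,"ty":0,"tz":0,"spin":0,"grip":-1}]'
python3 - <<'E'
from h import *
s=r.get_state();print(todock(s["tool_pos"]))
p,d,c=snap("top");W=cloud(d,c);D=todock(W)
m=(abs(D[...,1])<.045)&(D[...,0]>-.3)&(D[...,0]<-.01)&(W[...,2]>.036)&(W[...,2]<.05);print("caddy",np.percentile(D[m][:,0],[0,1,5,95,99]))
E
```

```text
clock: 10.05
tool_pos: [0.4913, 0.0372, 0.0319]
eef_rot: [-0.032, 0.999, -0.006, -0.004]
contact_force: [1.0, -0.3, 0.4]
opening: 0.005
finger_force: 0.0
clock: 10.55
tool_pos: [0.5378, 0.0398, 0.0316]
eef_rot: [-0.032, 0.999, -0.006, -0.005]
contact_force: [0.3, -0.2, 0.5]
opening: 0.007
finger_force: 0.0
[-0.08946685 -0.00078457]
caddy [-0.21304891 -0.21289232 -0.21233292 -0.10585583 -0.10527151]
```

```bash

python3 - <<'E'
from h import *
p,d,c=snap("scene");u,v=map(int,pix(c,[.5,.04,.03]));q,d2,c2=snap("wrist")
a=cv2.resize(p[v-70:v+50,u-60:u+60],(400,400),interpolation=cv2.INTER_CUBIC);b=cv2.resize(q[0:400,120:520],(400,400))
cv2.imwrite("pics/x2.png",np.hstack([a,b])[:,:,::-1])
E
```

View pics/x2.png

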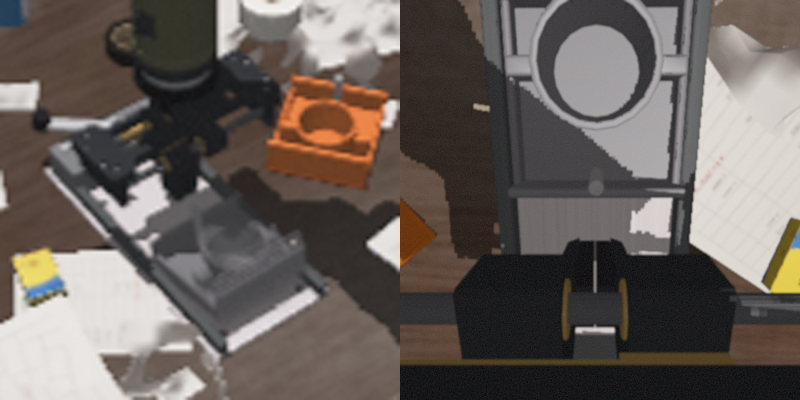

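The scene view shows the shut fingers at about (180,180), past the caddy. The caddy has barely moved, so the tips passed over it. I'll measure the true tip height from depth.

```bash

python3 - <<'E'
from h import *
s=r.get_state();t=s["tool_pos"];print(t)
for n in("scene","top"):
    p,d,c=snap(n);W=cloud(d,c);m=(abs(W[...,0]-t[0])<.03)&(abs(W[...,1]-t[1])<.03)&(p.max(-1)<70)
    q=W[m];h,e=np.histogram(q[:,2],bins=np.arange(0,.16,.01));print(n,h)
    k=q[(q[:,2]>.02)&(q[:,2]<.1)];print(k.min(0),k.max(0));
E
```

```text
[0.54006853 0.04044245 0.03133747]
scene [ 5  4  3  4  0  4 15 23 20 12  5  3 13 21 65]
[0.5100812  0.01331332 0.02310999] [0.54033281 0.06093258 0.0975566 ]
top [ 0  0  0  0  0  0  1  3  1  1  1  0  0  9 22]
[0.52483813 0.04957022 0.06492524] [0.53661981 0.05549063 0.09923811]
```

```bash
cat >> h.py <<'E'
def ring(n="wrist",lo=-.26,hi=-.02):
    p,d,c=snap(n);W=cloud(d,c).reshape(-1,3);D=todock(W)
    m=(abs(D[:,1])<.04)&(D[:,0]>lo)&(D[:,0]<hi)&(W[:,2]>.0485)&(W[:,2]<.0535);q=D[m]
    cen=np.median(q,0)
    for _ in range(5):
        k=np.hypot(*(q-cen).T);g=q[(k>.025)&(k<.035)]
        A=np.c_[2*g,np.ones(len(g))];s=np.linalg.lstsq(A,(g**2).sum(1),rcond=None)[0];cen=s[:2]
    print("ring dock",cen.round(4),"R",np.sqrt(s[2]+cen@cen).round(4),len(g),"world",dock(*cen).round(4),"caddy x",(cen[0]+.054).round(4));return dock(*cen)
E
python3 -m creep '[{"tx":0,"ty":0,"tz":-2,"spin":0,"grip":-1},{"tx":0,"ty":0,"tz":-2,"spin":0,"grip":-1},{"tx":2,"ty":0,"tz":0,"spin":0,"grip":-1},{"tx":2,"ty":0,"tz":0,"spin":0,"grip":-1},{"tx":0,"ty":0,"tz":0,"spin":0,"grip":-1},{"tx":0,"ty":0,"tz":0,"spin":0,"grip":-1}]'
python3 - <<'E'
from h import *
x=ring();plan(x[0],x[1],.06,93.7)
E
```

```text
clock: 11.3
tool_pos: [0.499, 0.038, 0.0715]
eef_rot: [-0.033, 0.999, -0.006, -0.004]
contact_force: [0.4, 0.1, -0.1]
opening: 0.006
finger_force: 0.0
ring dock [-0.1824  0.0008] R 0.0288 1855 world [0.445  0.0353] caddy x -0.1284
t 11.35 shift [5.53 0.07 1.18] y-ang 93.7 spin 0.0 tilt [-0.006 -0.011 -1.   ] q7 0.69 F [ 0.7 -0.3  0. ]
```

```bash

python3 - <<'E'
from h import *
for n in("wrist","top"):
    ring(n)
    p,d,c=snap(n);W=cloud(d,c);D=todock(W);hsv=cv2.cvtColor(p,cv2.COLOR_RGB2HSV)
    m=(abs(D[...,1])<.045)&(D[...,0]>-.3)&(D[...,0]<-.06)&(W[...,2]>.036)&(W[...,2]<.05);print(n,"caddy",np.percentile(D[m][:,0],[0,1,5,95,99]))
    m=(hsv[...,1]>120)&(abs(D[...,1]-.14)<.06)&(abs(D[...,0]+.08)<.07)&(W[...,2]<.04);q=W[m];print("carton",m.sum(),q.mean(0),q.max(0))
    m=(abs(abs(D[...,1])-.057)<.003)&(abs(W[...,2]-.02)<.004)&(D[...,0]<-.1);print("railend",np.percentile(D[m][:,0],[0,1]),m.sum())
    E=np.array(c["extrinsics"]);print((-E[:3,:3].T@E[:3,3]).round(4))
E
```

```text
ring dock [-0.1823  0.0007] R 0.0288 1872 world [0.445  0.0353] caddy x -0.1283
wrist caddy [-0.22148092 -0.2211422  -0.2202723  -0.11598288 -0.11424433]
carton 1636 [0.5458415  0.18424118 0.01408331] [0.56772861 0.21874816 0.01729903]
railend [-0.23311296 -0.23190277] 2929
[0.4319 0.0359 0.2411]
ring dock [0. 0.] R 0.0 0 world [0.627  0.0464] caddy x 0.054
top caddy [-0.22622612 -0.2257947  -0.22463014 -0.11921459 -0.11845087]
carton 287 [0.56891856 0.19859374 0.00812597] [0.60748107 0.2431586  0.02608793]
railend [-0.23632575 -0.23468782] 76
[-0.0921 -0.082   1.3577]
```

```bash
sed -i 's/cen\[0\]+.054/cen[0]+.067/' h.py
python3 -m creep '[{"tx":2.7,"ty":0,"tz":0,"spin":0,"grip":-1},{"tx":2.7,"ty":0.1,"tz":0,"spin":0,"grip":-1},{"tx":0,"ty":0,"tz":0,"spin":0,"grip":-1},{"tx":0,"ty":0,"tz":1.5,"spin":0,"grip":-1},{"tx":0,"ty":0,"tz":1.5,"spin":0,"grip":-1},{"tx":0,"ty":0,"tz":1.5,"spin":0,"grip":-1},{"tx":0,"ty":0,"tz":1.5,"spin":0,"grip":-1},{"tx":0,"ty":0,"tz":0,"spin":0,"grip":-1}]'
python3 - <<'E'
from h import *
s=r.get_state();print(np.round(s["q"],2));plan(.445,.0353,.01,93.7)
E
```

```text
clock: 12.22
tool_pos: [0.4458, 0.0354, 0.0097]
eef_rot: [-0.033, 0.999, -0.006, -0.004]
contact_force: [0.1, -0.6, 0.0]
opening: 0.008
finger_force: 0.0
[-0.12  0.88 -0.11  2.22  1.06  0.11  0.39]
t 12.2167 shift [ 0.08 -0.01 -0.03] y-ang 93.8 spin 0.1 tilt [-0.008 -0.013 -1.   ] q7 0.39 F [ 0.1 -0.6  0. ]
```

```bash

python3 -m creep '[{"tx":-0.7,"ty":0,"tz":0,"spin":0,"grip":-1},{"tx":-0.7,"ty":0,"tz":0,"spin":0,"grip":-1},{"tx":-0.7,"ty":0,"tz":0,"spin":0,"grip":-1},{"tx":-0.7,"ty":0,"tz":0,"spin":0,"grip":-1}]'
python3 -m creep '[{"tx":-0.7,"ty":0,"tz":0,"spin":0,"grip":-1},{"tx":-0.7,"ty":0,"tz":0,"spin":0,"grip":-1},{"tx":-0.7,"ty":0,"tz":0,"spin":0,"grip":-1},{"tx":-0.7,"ty":0,"tz":0,"spin":0,"grip":-1},{"tx":0,"ty":0,"tz":0,"spin":0,"grip":-1}]'
python3 - <<'E'
from h import *
s=r.get_state();print(todock(s["tool_pos"]));ring(hi=-.05)
E
```

```text
clock: 12.55
tool_pos: [0.4727, 0.0365, 0.0117]
eef_rot: [-0.032, 0.999, -0.006, -0.005]
contact_force: [-2.5, 0.2, -1.1]
opening: 0.005
finger_force: 1.5
clock: 12.97
tool_pos: [0.5027, 0.0383, 0.0115]
eef_rot: [-0.031, 0.999, -0.006, -0.003]
contact_force: [-2.0, -0.3, 0.4]
opening: 0.002
finger_force: 1.2
[-1.24533042e-01  2.86203023e-05]
ring dock [-0.138   0.0006] R 0.0286 1801 world [0.4893 0.0381] caddy x -0.071
```

```bash

python3 -m creep '[{"tx":-0.7,"ty":0,"tz":0,"spin":0,"grip":-1},{"tx":-0.7,"ty":0,"tz":0,"spin":0,"grip":-1},{"tx":-0.7,"ty":0,"tz":0,"spin":0,"grip":-1},{"tx":-0.7,"ty":0,"tz":0,"spin":0,"grip":-1},{"tx":-0.7,"ty":0,"tz":0,"spin":0,"grip":-1},{"tx":-0.7,"ty":0,"tz":0,"spin":0,"grip":-1},{"tx":-0.7,"ty":0,"tz":0,"spin":0,"grip":-1},{"tx":0,"ty":0,"tz":0,"spin":0,"grip":-1}]'
python3 -m creep '[{"tx":-0.4,"ty":0,"tz":0,"spin":0,"grip":-1},{"tx":0,"ty":0,"tz":0,"spin":0,"grip":-1}]'
python3 -m creep '[{"tx":-0.4,"ty":0,"tz":0,"spin":0,"grip":-1},{"tx":0,"ty":0,"tz":0,"spin":0,"grip":-1}]'
python3 - <<'E'
from h import *
s=r.get_state();print(todock(s["tool_pos"]));ring(hi=-.05)
E
```

```text
clock: 13.68
tool_pos: [0.5495, 0.0415, 0.0112]
eef_rot: [-0.032, 0.999, -0.006, -0.005]
contact_force: [-4.9, -0.4, 4.8]
opening: 0.004
finger_force: 3.4
clock: 13.85
tool_pos: [0.5521, 0.0416, 0.0112]
eef_rot: [-0.032, 0.999, -0.007, -0.006]
contact_force: [-7.1, -1.8, 7.1]
opening: 0.003
finger_force: 4.4
clock: 14.02
tool_pos: [0.5558, 0.0419, 0.0112]
eef_rot: [-0.032, 0.999, -0.007, -0.006]
contact_force: [-8.0, -1.9, 7.2]
opening: 0.004
finger_force: 4.8
[-0.07132681  0.00010372]
ring dock [-0.0849  0.0008] R 0.0286 1843 world [0.5422 0.0417] caddy x -0.0179
```

```bash

python3 - <<'E'
from h import *
for n in("wrist","top","scene"):
    p,d,c=snap(n,"pics/%s9.png"%n);W=cloud(d,c);D=todock(W)
    m=(abs(D[...,1])<.04)&(D[...,0]>-.18)&(D[...,0]<-.06)&(W[...,2]>.042)&(W[...,2]<.05);print(n,"front",m.sum(),np.percentile(D[m][:,0],[0,1,3,10]))
    if n=="scene": u,v=map(int,pix(c,[.6,.045,.05]));a=cv2.resize(p[v-50:v+50,u-60:u+60],(600,500),interpolation=cv2.INTER_CUBIC);cv2.imwrite("pics/x3.png",a[:,:,::-1])
E
```

```text
wrist front 4082 [-0.12407784 -0.12360236 -0.12329505 -0.12252871]
top front 36 [-0.12776022 -0.12751968 -0.12704496 -0.12620885]
scene front 125 [-0.12663303 -0.12614371 -0.12548079 -0.12344206]
```

View pics/x3.png

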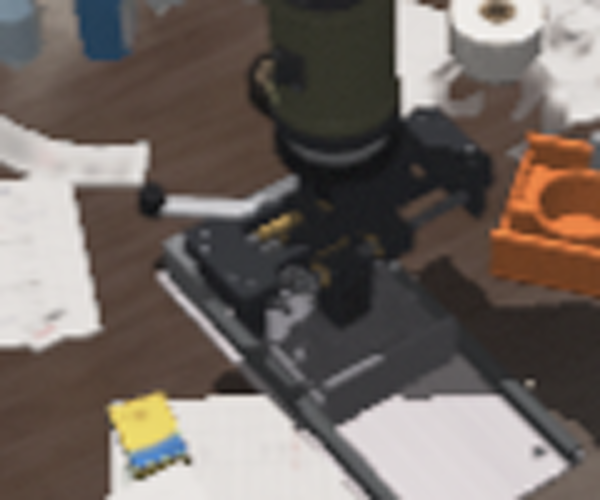

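```bash

python3 -m creep '[{"tx":-0.4,"ty":0,"tz":0,"spin":0,"grip":-1},{"tx":0,"ty":0,"tz":0,"spin":0,"grip":-1},{"tx":0,"ty":0,"tz":0,"spin":0,"grip":-1}]'
python3 -m creep '[{"tx":-0.3,"ty":0,"tz":0,"spin":0,"grip":-1},{"tx":0,"ty":0,"tz":0,"spin":0,"grip":-1},{"tx":0,"ty":0,"tz":0,"spin":0,"grip":-1}]'
python3 - <<'E'
from h import *
s=r.get_state();print(todock(s["tool_pos"]));ring(hi=-.045)
p,d,c=snap("wrist");W=cloud(d,c);D=todock(W)
m=(abs(D[...,1])<.04)&(D[...,0]>-.18)&(D[...,0]<-.06)&(W[...,2]>.042)&(W[...,2]<.05);print("front",m.sum(),np.percentile(D[m][:,0],[0,1,3,10]))
E
```

```text
clock: 14.47
tool_pos: [0.5598, 0.0421, 0.0112]
eef_rot: [-0.032, 0.999, -0.007, -0.006]
contact_force: [-6.9, 0.0, 7.5]
opening: 0.002
finger_force: 4.6
clock: 14.72
tool_pos: [0.5625, 0.0423, 0.0111]
eef_rot: [-0.032, 0.999, -0.007, -0.006]
contact_force: [-8.4, -0.3, 7.4]
opening: 0.003
finger_force: 5.0
[-0.06463521  0.00013222]
ring dock [-0.0782  0.0009] R 0.0286 1835 world [0.5489 0.0422] caddy x -0.0112
front 4108 [-0.11738252 -0.11697015 -0.11660881 -0.11584666]
```

```bash

python3 -m creep '[{"tx":-0.3,"ty":0,"tz":0,"spin":0,"grip":-1},{"tx":0,"ty":0,"tz":0,"spin":0,"grip":-1},{"tx":0,"ty":0,"tz":0,"spin":0,"grip":-1}]'
python3 -m creep '[{"tx":-0.2,"ty":0,"tz":0,"spin":0,"grip":-1},{"tx":0,"ty":0,"tz":0,"spin":0,"grip":-1},{"tx":0,"ty":0,"tz":0,"spin":0,"grip":-1}]'
python3 - <<'E'
from h import *
s=r.get_state();print(todock(s["tool_pos"]));ring(hi=-.04)
E
```

```text
clock: 15.07
tool_pos: [0.5635, 0.0423, 0.0111]
eef_rot: [-0.033, 0.999, -0.007, -0.008]
contact_force: [-12.4, -0.5, 11.7]
opening: 0.004
finger_force: 6.8
clock: 15.32
tool_pos: [0.5635, 0.0422, 0.011]
eef_rot: [-0.033, 0.999, -0.008, -0.009]
contact_force: [-16.5, -0.1, 13.7]
opening: 0.006
finger_force: 8.9
[-6.36494299e-02 -5.36412586e-05]
ring dock [-0.0772  0.0007] R 0.0286 1832 world [0.5499 0.0421] caddy x -0.0102
```

```bash

python3 -m creep '[{"tx":0.8,"ty":0,"tz":0,"spin":0,"grip":-1},{"tx":0.8,"ty":0,"tz":0,"spin":0,"grip":-1},{"tx":0,"ty":0,"tz":0,"spin":0,"grip":-1},{"tx":0,"ty":0,"tz":-3,"spin":0,"grip":-1},{"tx":0,"ty":0,"tz":-3,"spin":0,"grip":-1},{"tx":0,"ty":0,"tz":-4,"spin":0,"grip":-1},{"tx":0,"ty":0,"tz":-4,"spin":0,"grip":-1},{"tx":0,"ty":0,"tz":0,"spin":0,"grip":-1}]'
python3 - <<'E'
from h import *
ring(hi=-.03)
p,d,c=snap("wrist");W=cloud(d,c);D=todock(W)
m=(abs(D[...,1])<.04)&(D[...,0]>-.18)&(D[...,0]<-.06)&(W[...,2]>.042)&(W[...,2]<.05);print("front",m.sum(),np.percentile(D[m][:,0],[0,1,3,10]))
p,d,c=snap("top");W=cloud(d,c);D=todock(W)
m=(D[...,0]>.03)&(D[...,0]<.12)&(D[...,1]>.03)&(D[...,1]<.13)&(W[...,2]>.058)&(W[...,2]<.08)&(p.max(-1)<80);print("knob",m.sum(),W[m].mean(0),W[m].min(0),W[m].max(0))
piv=dock(.014,0);k=W[m].mean(0)[:2]-piv;print("pivot",piv,"ang",np.arctan2(k[1],k[0])-TH-np.pi/4,np.hypot(*k))
for a in(0,.1,1.57):
    print(a,piv+.075*np.array([np.cos(a+TH+np.pi/4),np.sin(a+TH+np.pi/4)]))
E
```

```text
clock: 16.03
tool_pos: [0.5612, 0.046, 0.1582]
eef_rot: [-0.032, 0.999, -0.004, 0.004]
contact_force: [0.8, 0.8, -0.4]
opening: 0.004
finger_force: 0.0
ring dock [-0.0769  0.0009] R 0.0289 787 world [0.5502 0.0423] caddy x -0.0099
front 982 [-0.11628224 -0.11616229 -0.11543967 -0.11510374]
knob 11 [0.67616439 0.11013008 0.06773655] [0.6735383  0.10590851 0.05946425] [0.67935382 0.11590253 0.07219263]
pivot [0.64097044 0.04730936] ang 0.20973589904369305 0.07200734269094274
0 [0.69044673 0.10367509]
0.1 [0.68457237 0.10833289]
1.57 [0.58464412 0.09683053]
```

```bash

python3 -m creep '[{"tx":-2.5,"ty":1,"tz":0,"spin":7,"grip":-0.1},{"tx":0,"ty":0,"tz":0,"spin":7,"grip":-0.1},{"tx":0,"ty":0,"tz":0,"spin":7,"grip":-0.1},{"tx":0,"ty":0,"tz":0,"spin":7,"grip":-0.1},{"tx":0,"ty":0,"tz":0,"spin":0,"grip":-0.1}]'
python3 - <<'E'
from h import *
plan(.681,.110,.15,-33.3)
E
```

```text
clock: 16.6
tool_pos: [0.5792, 0.0551, 0.149]
eef_rot: [0.212, 0.977, -0.007, -0.003]
contact_force: [0.3, -0.1, 1.0]
opening: 0.362
finger_force: 0.0
t 16.6 shift [-6.99  9.22 -0.26] y-ang 65.5 spin -81.2 tilt [-0.008 -0.013 -1.   ] q7 0.49 F [ 0.3 -0.1  1. ]
```

```bash

python3 -m creep '[{"tx":0,"ty":0,"tz":0,"spin":7.1,"grip":-0.1},{"tx":0,"ty":0,"tz":0,"spin":7.1,"grip":-0.1},{"tx":0,"ty":0,"tz":0,"spin":7.1,"grip":-0.1},{"tx":0,"ty":0,"tz":0,"spin":7.1,"grip":-0.1},{"tx":0,"ty":0,"tz":0,"spin":7.1,"grip":-0.1},{"tx":0,"ty":0,"tz":0,"spin":7.1,"grip":-0.1},{"tx":0,"ty":0,"tz":0,"spin":7.1,"grip":-0.1}]'
python3 -m creep '[{"tx":0,"ty":0,"tz":0,"spin":7.1,"grip":-0.1},{"tx":0,"ty":0,"tz":0,"spin":7.1,"grip":-0.1},{"tx":0,"ty":0,"tz":0,"spin":7.1,"grip":-0.1},{"tx":0,"ty":0,"tz":0,"spin":7.1,"grip":-0.1},{"tx":0,"ty":0,"tz":0,"spin":7.1,"grip":-0.1},{"tx":0,"ty":0,"tz":0,"spin":7.1,"grip":-0.1},{"tx":0,"ty":0,"tz":0,"spin":7.1,"grip":-0.1},{"tx":0,"ty":0,"tz":0,"spin":0,"grip":-0.1}]'
python3 - <<'E'
from h import *
plan(.681,.110,.15,-33.3)
p,d,c=snap("wrist","pics/w3.png");W=cloud(d,c);D=todock(W)
m=(D[...,0]>.03)&(D[...,0]<.12)&(D[...,1]>.03)&(D[...,1]<.13)&(W[...,2]>.062)&(W[...,2]<.08);q=W[m];print("knob",m.sum(),q.mean(0),q.min(0),q.max(0))
m=(D[...,0]>.02)&(D[...,0]<.12)&(D[...,1]>.0)&(D[...,1]<.13)&(W[...,2]>.055)&(W[...,2]<.062);q=W[m];print(m.sum(),q.min(0),q.max(0))
E
```

```text
clock: 17.18
tool_pos: [0.5792, 0.0549, 0.1493]
eef_rot: [0.603, 0.798, -0.007, 0.0]
contact_force: [-0.1, -0.1, 0.2]
opening: 0.451
finger_force: 0.0
clock: 17.85
tool_pos: [0.5792, 0.0551, 0.1494]
eef_rot: [0.882, 0.472, -0.007, 0.004]
contact_force: [0.2, 0.1, -0.4]
opening: 0.45
finger_force: 0.0
t 17.85 shift [10.22  5.43 -0.21] y-ang -33.7 spin -0.4 tilt [-0.008 -0.013 -1.   ] q7 -0.79 F [ 0.2  0.1 -0.4]
knob 487 [0.68616456 0.10801741 0.0686544 ] [0.6780068  0.09915025 0.0623277 ] [0.69581464 0.11657778 0.07160692]
1316 [0.64603551 0.04790637 0.05506343] [0.68791445 0.11665534 0.06165553]
```

```bash

python3 -m creep '[{"tx":3.4,"ty":1.8,"tz":0,"spin":0,"grip":-0.1},{"tx":3.4,"ty":1.8,"tz":0,"spin":0,"grip":-0.1},{"tx":3.4,"ty":1.8,"tz":0,"spin":3.3,"grip":-0.1},{"tx":0,"ty":0,"tz":2.5,"spin":0,"grip":-0.1},{"tx":0,"ty":0,"tz":2.5,"spin":0,"grip":-0.1},{"tx":0,"ty":0,"tz":0,"spin":0,"grip":-0.1},{"tx":0,"ty":0,"tz":0,"spin":0,"grip":-0.1}]'
python3 - <<'E'
from h import *
plan(.6868,.108,.042,-37)
E
```

```text
clock: 18.48
tool_pos: [0.6792, 0.1088, 0.0975]
eef_rot: [0.894, 0.447, -0.008, 0.003]
contact_force: [-0.5, 0.2, 0.4]
opening: 0.45
finger_force: 0.0
t 18.4833 shift [0.48 0.66 5.54] y-ang -36.8 spin 0.2 tilt [-0.011 -0.013 -1.   ] q7 -0.87 F [-0.5  0.2  0.4]
```

```bash

python3 -m creep '[{"tx":0.5,"ty":0.65,"tz":0,"spin":0,"grip":-0.1},{"tx":0,"ty":0,"tz":0,"spin":0,"grip":-0.1},{"tx":0,"ty":0,"tz":2,"spin":0,"grip":-0.1},{"tx":0,"ty":0,"tz":2,"spin":0,"grip":-0.1},{"tx":0,"ty":0,"tz":1.5,"spin":0,"grip":-0.1},{"tx":0,"ty":0,"tz":0,"spin":0,"grip":-0.1},{"tx":0,"ty":0,"tz":0,"spin":0,"grip":-0.1}]'
python3 -m creep '[{"tx":0,"ty":0,"tz":0,"spin":0,"grip":-1},{"tx":0,"ty":0,"tz":0,"spin":0,"grip":-1},{"tx":0,"ty":0,"tz":0,"spin":0,"grip":-1},{"tx":0,"ty":0,"tz":0,"spin":0,"grip":-1},{"tx":0,"ty":0,"tz":0,"spin":0,"grip":-1}]' 15
python3 - <<'E'
from h import *
plan(.6868,.108,.042,-37)
E
```

```text
clock: 19.07
tool_pos: [0.6886, 0.1088, 0.0444]
eef_rot: [0.895, 0.446, -0.006, 0.004]
contact_force: [-0.5, -0.1, 0.8]
opening: 0.454
finger_force: 0.0
clock: 19.48
tool_pos: [0.69, 0.1093, 0.0463]
eef_rot: [0.895, 0.446, -0.004, 0.004]
contact_force: [-1.1, -0.0, 5.2]
opening: 0.096
finger_force: 2.6
t 19.4833 shift [-0.29 -0.18  0.43] y-ang -37.0 spin -0.0 tilt [-0.004 -0.011 -1.   ] q7 -0.87 F [-1.1 -0.   5.2]
```

```bash

python3 -m creep '[{"tx":0,"ty":0,"tz":0,"spin":0,"grip":-0.1},{"tx":0,"ty":0,"tz":0,"spin":0,"grip":-0.1},{"tx":0,"ty":0,"tz":0,"spin":0,"grip":-0.1},{"tx":0,"ty":0,"tz":0,"spin":0,"grip":-0.1},{"tx":-0.2,"ty":-0.1,"tz":0,"spin":0,"grip":-0.1},{"tx":0,"ty":0,"tz":0.6,"spin":0,"grip":-0.1},{"tx":0,"ty":0,"tz":0.6,"spin":0,"grip":-0.1},{"tx":0,"ty":0,"tz":0,"spin":0,"grip":-0.1}]'
python3 -m creep '[{"tx":0,"ty":0,"tz":0,"spin":0,"grip":-1},{"tx":0,"ty":0,"tz":0,"spin":0,"grip":-1},{"tx":0,"ty":0,"tz":0,"spin":0,"grip":-1},{"tx":0,"ty":0,"tz":0,"spin":0,"grip":-1},{"tx":0,"ty":0,"tz":0,"spin":0,"grip":-1}]' 15
python3 - <<'E'
from h import *
plan(.6868,.108,.032,-37)
E
```

```text
clock: 20.15
tool_pos: [0.6966, 0.1046, 0.0444]
eef_rot: [0.896, 0.445, 0.003, 0.009]
contact_force: [-4.3, -6.4, 50.2]
opening: 0.453
finger_force: 25.3
clock: 20.57
tool_pos: [0.6961, 0.1068, 0.0446]
eef_rot: [0.895, 0.445, 0.004, 0.008]
contact_force: [-7.1, -3.2, 54.6]
opening: 0.1
finger_force: 27.8
t 20.5667 shift [-0.46 -0.84  1.25] y-ang -37.1 spin -0.1 tilt [ 0.014 -0.011 -1.   ] q7 -0.87 F [-7.1 -3.2 54.6]
```

```bash

python3 -m creep '[{"tx":0,"ty":0,"tz":-2,"spin":0,"grip":-0.1},{"tx":0,"ty":0,"tz":-3,"spin":0,"grip":-0.1},{"tx":0,"ty":0,"tz":-3,"spin":0,"grip":-0.1},{"tx":0,"ty":0,"tz":0,"spin":0,"grip":-0.1},{"tx":0,"ty":0,"tz":0,"spin":0,"grip":-0.1},{"tx":0,"ty":0,"tz":0,"spin":0,"grip":-0.1}]'
python3 - <<'E'
from h import *
plan(.6868,.108,.032,-37)
p,d,c=snap("wrist");W=cloud(d,c);D=todock(W)
m=(D[...,0]>.02)&(D[...,0]<.13)&(D[...,1]>.02)&(D[...,1]<.13)&(W[...,2]>.055)&(W[...,2]<.078);q=W[m];print("lever",m.sum(),q.min(0),q.max(0))
for n in("scene",):
    q2,d2,c2=snap(n);u,v=map(int,pix(c2,[.66,.09,.06]));b=cv2.resize(q2[v-60:v+60,u-50:u+50],(333,400),interpolation=cv2.INTER_CUBIC)
cv2.imwrite("pics/x4.png",np.hstack([cv2.resize(p[130:,150:490],(440,400)),b])[:,:,::-1])
E
```

```text
clock: 21.07
tool_pos: [0.6869, 0.1087, 0.1121]
eef_rot: [0.895, 0.446, -0.006, 0.004]
contact_force: [0.8, -0.8, -0.6]
opening: 0.453
finger_force: 0.0
t 21.0667 shift [0.04 0.02 8.01] y-ang -37.0 spin -0.0 tilt [-0.007 -0.011 -1.   ] q7 -0.87 F [ 0.8 -0.8 -0.6]
lever 1212 [0.65389039 0.06878161 0.05512039] [0.70114067 0.11282747 0.07049132]
```

View pics/x4.png

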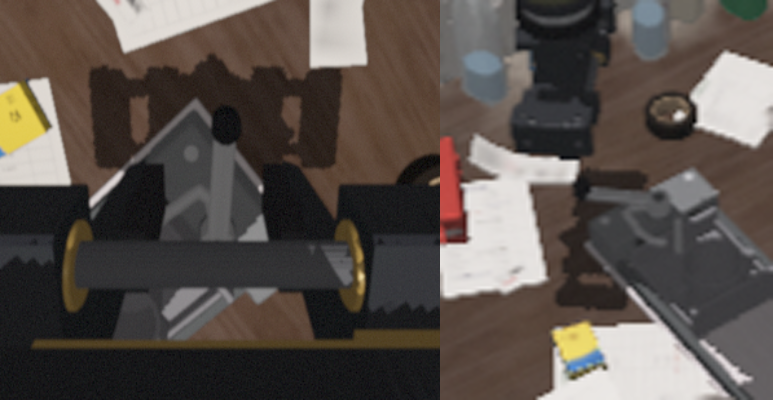

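The wrist view shows the knob at (226,122) and the bar running to the pivot at (215,225). The fingers straddle it at about (165,185) and (265,185). I need the real finger geometry in the tool frame.

```bash

python3 - <<'E'
from h import *
s=r.get_state();M=Ro.from_quat(s["eef_rot"]).as_matrix();t=s["tool_pos"]
for n in("wrist","scene","top"):
    p,d,c=snap(n);W=cloud(d,c);T=((W-t)@M)*1000
    m=(abs(T[...,0])<40)&(abs(T[...,1])<70)&(T[...,2]>-75)&(T[...,2]<15);q=T[m];print(n,m.sum())
    for lo in range(-75,15,8):
        k=q[(q[:,2]>=lo)&(q[:,2]<lo+8)]
        if len(k)>2:
            a=k[k[:,1]<0];b=k[k[:,1]>=0]
            print(lo,len(k),"x",np.percentile(k[:,0],[2,98]).round(0),"yL",np.percentile(a[:,1],[2,98]).round(0) if len(a) else "","yR",np.percentile(b[:,1],[2,98]).round(0) if len(b) else "")
K=(np.array([.6868,.108,.07])-t)@M*1000;print("knob in tool",K)
E
```

```text
wrist 4923
-75 982 x [-9. 11.] yL [-34. -20.] yR [20. 34.]
-67 896 x [ 6. 11.] yL [-36. -20.] yR [20. 36.]
-59 757 x [-0. 11.] yL [-35. -21.] yR [21. 35.]
-51 896 x [-6. 11.] yL [-35. -20.] yR [20. 34.]
-43 670 x [-7. 11.] yL [-34. -20.] yR [19. 33.]
-35 531 x [-8. 11.] yL [-33. -20.] yR [19. 33.]
-27 191 x [-8. 11.] yL [-30. -20.] yR [19. 30.]
scene 11
-35 10 x [-9. 10.] yL [-36. -29.] yR 
top 64
-75 7 x [-11.   4.] yL  yR [19. 28.]
-67 10 x [-14.  -8.] yL  yR [19. 34.]
-59 8 x [-13.  -5.] yL  yR [18. 29.]
-51 11 x [-12.  -1.] yL  yR [17. 31.]
-43 11 x [-12.  -0.] yL  yR [16. 30.]
-35 12 x [-13.  -2.] yL  yR [16. 30.]
-27 5 x [-11.   1.] yL  yR [16. 29.]
knob in tool [ 0.54293296  0.87917314 40.88738953]
```

```bash

python3 - <<'E'
from h import *
p,d,c=snap("wrist");W=cloud(d,c);D=todock(W)
m=(D[...,0]>.03)&(D[...,0]<.13)&(D[...,1]>.02)&(D[...,1]<.13)&(W[...,2]>.063)&(W[...,2]<.078);q=W[m];print("knob",m.sum(),q.min(0),q.max(0),np.median(q,0))
k=(q.min(0)+q.max(0))/2;v=k[:2]-dock(.014,0);a=np.degrees(np.arctan2(v[1],v[0]));print(k,a,np.radians(a)-TH-np.pi/4,np.hypot(*v));plan(k[0],k[1],.06,a+90)
E
python3 -m creep '[{"tx":0,"ty":0,"tz":2.5,"spin":0,"grip":0.2},{"tx":0,"ty":0,"tz":2,"spin":0,"grip":0.2},{"tx":0,"ty":0,"tz":0,"spin":0,"grip":0.2},{"tx":0,"ty":0,"tz":0,"spin":0,"grip":0.2}]'
```

```text
knob 451 [0.68316202 0.09559154 0.06306447] [0.70114322 0.11293966 0.07091662] [0.6928631  0.10482055 0.06896541]
[0.69215262 0.1042656  0.06699054] 48.056407586268364 -0.011655624336684323 0.07657434012558079
t 21.3667 shift [0.05 0.69 5.13] y-ang -37.0 spin 4.9 tilt [-0.008 -0.012 -1.   ] q7 -0.87 F [-0.7 -0.4  0.4]
clock: 21.7
tool_pos: [0.6859, 0.1081, 0.0661]
eef_rot: [0.895, 0.446, -0.007, 0.003]
contact_force: [0.2, -0.1, 0.5]
opening: 0.597
finger_force: 0.0
```

```bash

python3 -m creep '[{"tx":0.05,"ty":0.7,"tz":0,"spin":4.9,"grip":0.2},{"tx":0,"ty":0,"tz":0,"spin":0,"grip":0.2},{"tx":0,"ty":0,"tz":1,"spin":0,"grip":0.2},{"tx":0,"ty":0,"tz":1,"spin":0,"grip":0.2},{"tx":0,"ty":0,"tz":0,"spin":0,"grip":0.2}]'
python3 -m creep '[{"tx":0,"ty":0,"tz":0.5,"spin":0,"grip":0.2},{"tx":0,"ty":0,"tz":0,"spin":0,"grip":0.2}]'
python3 - <<'E'
from h import *
plan(.6922,.1043,.032,-42)
E
```

```text
clock: 22.12
tool_pos: [0.6907, 0.1043, 0.0451]
eef_rot: [0.913, 0.408, -0.007, 0.003]
contact_force: [-0.8, -0.3, -0.7]
opening: 0.598
finger_force: 0.0
clock: 22.28
tool_pos: [0.6919, 0.1042, 0.0413]
eef_rot: [0.913, 0.408, -0.006, 0.004]
contact_force: [-0.5, -0.3, 0.4]
opening: 0.602
finger_force: 0.0
t 22.2833 shift [0.04 0.01 0.93] y-ang -41.9 spin 0.1 tilt [-0.008 -0.011 -1.   ] q7 -0.93 F [-0.5 -0.3  0.4]
```

Below the previous blocked height with no contact. I'll go a little lower, then close.

```bash

python3 -m creep '[{"tx":0,"ty":0,"tz":0.5,"spin":0,"grip":0.2},{"tx":0,"ty":0,"tz":0.4,"spin":0,"grip":0.2},{"tx":0,"ty":0,"tz":0,"spin":0,"grip":0.2}]'
python3 -m creep '[{"tx":0,"ty":0,"tz":0,"spin":0,"grip":-1},{"tx":0,"ty":0,"tz":0,"spin":0,"grip":-1},{"tx":0,"ty":0,"tz":0,"spin":0,"grip":-1},{"tx":0,"ty":0,"tz":0,"spin":0,"grip":-1},{"tx":0,"ty":0,"tz":0,"spin":0,"grip":-1},{"tx":0,"ty":0,"tz":0,"spin":0,"grip":-1},{"tx":0,"ty":0,"tz":0,"spin":0,"grip":-1}]' 12
python3 - <<'E'
from h import *
plan(.6922,.1043,.032,-42)
piv=dock(.014,0)
for a in np.arange(0,1.7,.1): print(round(a,2),(piv+.0755*np.array([np.cos(a+TH+np.pi/4),np.sin(a+TH+np.pi/4)])).round(4))
E
```

```text
clock: 22.53
tool_pos: [0.6921, 0.104, 0.0324]
eef_rot: [0.913, 0.407, -0.006, 0.004]
contact_force: [-0.0, 0.4, 0.6]
opening: 0.6
finger_force: 0.0
clock: 23.12
tool_pos: [0.6929, 0.1041, 0.0336]
eef_rot: [0.913, 0.407, -0.005, 0.004]
contact_force: [-0.5, -0.4, -0.4]
opening: 0.2
finger_force: 12.0
t 23.1167 shift [-0.03 -0.07  0.16] y-ang -41.9 spin 0.1 tilt [-0.006 -0.011 -1.   ] q7 -0.93 F [-0.5 -0.4 -0.4]
0.0 [0.6908 0.1041]
0.1 [0.6849 0.1087]
0.2 [0.6785 0.1128]
0.3 [0.6718 0.1162]
0.4 [0.6647 0.119 ]
0.5 [0.6575 0.121 ]
0.6 [0.65   0.1223]
0.7 [0.6425 0.1228]
0.8 [0.635  0.1226]
0.9 [0.6275 0.1216]
1.0 [0.6201 0.1199]
1.1 [0.613  0.1174]
1.2 [0.6061 0.1143]
1.3 [0.5996 0.1105]
1.4 [0.5935 0.106 ]
1.5 [0.5879 0.101 ]
1.6 [0.5828 0.0954]
```

```bash
cat >> h.py <<'E'
def lev():
    s=r.get_state();M=Ro.from_quat(s["eef_rot"]).as_matrix();v=s["tool_pos"][:2]-dock(.014,0)
    a=np.arctan2(v[1],v[0]);y=np.arctan2(M[1,1],M[0,1]);print("lever",round(a-TH-np.pi/4,3),"r",np.hypot(*v).round(4),"yaw err",np.degrees((y-a-np.pi/2+np.pi/2)%np.pi-np.pi/2).round(1),"F",np.round(M.T@s["contact_force"],1),"q7",round(s["q"][6],2))
E
python3 -m creep '[{"tx":-0.04,"ty":-0.75,"tz":0,"spin":-5.7,"grip":-1},{"tx":-0.04,"ty":-0.75,"tz":0,"spin":-5.7,"grip":-1},{"tx":-0.04,"ty":-0.75,"tz":0,"spin":-5.7,"grip":-1},{"tx":0,"ty":0,"tz":0,"spin":0,"grip":-1}]'
python3 -c "from h import *;lev()"
```

```text
clock: 23.45
tool_pos: [0.6728, 0.1165, 0.0335]
eef_rot: [0.842, 0.54, -0.006, 0.003]
contact_force: [0.1, -0.6, 2.4]
opening: 0.194
finger_force: 12.0
lever 0.289 r 0.0761 yaw err 0.1 F [-0.6  0.3 -2.3] q7 -0.73
```

Tracking well; continuing through the catch.

```bash

python3 -m creep '[{"tx":-0.05,"ty":-0.75,"tz":0,"spin":-5.7,"grip":-1},{"tx":-0.04,"ty":-0.75,"tz":0,"spin":-5.7,"grip":-1},{"tx":-0.04,"ty":-0.75,"tz":0,"spin":-5.7,"grip":-1},{"tx":0,"ty":0,"tz":0,"spin":0,"grip":-1}]' 20
python3 -c "from h import *;lev()"
python3 -m creep '[{"tx":-0.04,"ty":-0.75,"tz":0,"spin":-5.7,"grip":-1},{"tx":-0.04,"ty":-0.75,"tz":0,"spin":-5.7,"grip":-1},{"tx":-0.04,"ty":-0.75,"tz":0,"spin":-5.7,"grip":-1},{"tx":0,"ty":0,"tz":0,"spin":0,"grip":-1}]'
python3 -c "from h import *;lev()"
```

```text
clock: 23.78
tool_pos: [0.6514, 0.122, 0.0335]
eef_rot: [0.753, 0.658, -0.007, 0.002]
contact_force: [-1.3, -1.4, 0.8]
opening: 0.191
finger_force: 20.0
lever 0.581 r 0.0754 yaw err 0.2 F [-1.6 -1.1 -0.8] q7 -0.54
clock: 24.12
tool_pos: [0.6293, 0.1212, 0.0335]
eef_rot: [0.648, 0.762, -0.007, 0.001]
contact_force: [-1.0, -0.2, 1.1]
opening: 0.194
finger_force: 20.0
lever 0.878 r 0.0748 yaw err 0.2 F [-0.1 -1.  -1.1] q7 -0.35
```

```bash

python3 -m creep '[{"tx":-0.02,"ty":-0.75,"tz":0,"spin":-5.7,"grip":-1},{"tx":-0.03,"ty":-0.75,"tz":0,"spin":-5.7,"grip":-1},{"tx":-0.03,"ty":-0.75,"tz":0,"spin":-5.7,"grip":-1},{"tx":0,"ty":0,"tz":0,"spin":0,"grip":-1}]'
python3 -c "from h import *;lev()"
python3 -m creep '[{"tx":-0.03,"ty":-0.75,"tz":0,"spin":-5.7,"grip":-1},{"tx":-0.03,"ty":-0.75,"tz":0,"spin":-5.7,"grip":-1},{"tx":-0.03,"ty":-0.75,"tz":0,"spin":-5.7,"grip":-1},{"tx":0,"ty":0,"tz":0,"spin":0,"grip":-1},{"tx":-0.03,"ty":-0.65,"tz":0,"spin":-5,"grip":-1},{"tx":0,"ty":0,"tz":0,"spin":0,"grip":-1}]'
python3 -c "
from h import *
lev();ring(hi=-.03)"
```

```text
clock: 24.45
tool_pos: [0.6142, 0.1161, 0.0338]
eef_rot: [0.528, 0.849, -0.002, 0.004]
contact_force: [9.1, -0.5, -9.6]
opening: 0.196
finger_force: 20.0
lever 1.091 r 0.0738 yaw err 5.0 F [-4.4  7.9  9.6] q7 -0.16
clock: 24.95
tool_pos: [0.5925, 0.1025, 0.0347]
eef_rot: [0.355, 0.935, -0.0, 0.003]
contact_force: [3.7, 1.6, 0.7]
opening: 0.195
finger_force: 20.0
lever 1.441 r 0.0734 yaw err 7.2 F [-1.7  3.6 -0.7] q7 0.1
ring dock [-0.08    0.0106] R 0.0287 365 world [0.5465 0.0518] caddy x -0.013
```

```bash

python3 -m creep '[{"tx":0,"ty":-0.6,"tz":0,"spin":0,"grip":-1},{"tx":0,"ty":-0.5,"tz":0,"spin":0,"grip":-1},{"tx":0,"ty":0,"tz":0,"spin":0,"grip":-1},{"tx":0,"ty":0,"tz":0,"spin":0,"grip":-1}]'
python3 -c "
from h import *
lev()"
python3 -m creep '[{"tx":0,"ty":-0.3,"tz":0,"spin":0,"grip":-1},{"tx":0,"ty":0,"tz":0,"spin":0,"grip":-1}]'
python3 -c "
from h import *
lev();ring('top',hi=-.01);ring(hi=-.03)"
```

```text
clock: 25.33
tool_pos: [0.583, 0.0946, 0.0349]
eef_rot: [0.356, 0.935, -0.001, 0.002]
contact_force: [6.7, 5.2, -4.8]
opening: 0.197
finger_force: 20.0
lever 1.606 r 0.0748 yaw err -2.4 F [-1.5  8.3  4.8] q7 0.1
clock: 25.5
tool_pos: [0.583, 0.0947, 0.035]
eef_rot: [0.355, 0.935, 0.001, 0.003]
contact_force: [9.1, 9.1, -10.4]
opening: 0.193
finger_force: 20.0
lever 1.606 r 0.0748 yaw err -2.4 F [-0.7 12.8 10.4] q7 0.1
ring dock [0. 0.] R 0.0 0 world [0.627  0.0464] caddy x 0.067
ring dock [-0.0887  0.011 ] R 0.0286 335 world [0.5378 0.0516] caddy x -0.0217
  return _methods._mean(a, axis=axis, dtype=dtype,
  ret = um.true_divide(
```

At the stop (1.606). I'll release by opening, rise, back off the view and check.

```bash

python3 -m creep '[{"tx":0,"ty":0.3,"tz":0,"spin":0,"grip":-0.3},{"tx":0,"ty":0,"tz":0,"spin":0,"grip":-0.3},{"tx":0,"ty":0,"tz":0,"spin":0,"grip":-0.3},{"tx":0,"ty":0,"tz":-2,"spin":0,"grip":-0.2},{"tx":0,"ty":0,"tz":-4,"spin":0,"grip":0},{"tx":0,"ty":0,"tz":-4,"spin":0,"grip":0},{"tx":0,"ty":0,"tz":-4,"spin":0,"grip":0},{"tx":0,"ty":0,"tz":0,"spin":0,"grip":0}]'
python3 -c "
from h import *
ring(hi=-.03)
p,d,c=snap('wrist','pics/w5.png');W=cloud(d,c);D=todock(W)
m=(D[...,0]>-.1)&(D[...,0]<.1)&(D[...,1]>.01)&(D[...,1]<.13)&(W[...,2]>.063)&(W[...,2]<.078);q=W[m];k=(q.min(0)+q.max(0))/2;v=k[:2]-dock(.014,0);print(k,np.arctan2(v[1],v[0])-TH-np.pi/4)
m=(abs(D[...,1])<.04)&(D[...,0]>-.18)&(D[...,0]<-.06)&(W[...,2]>.042)&(W[...,2]<.05);print('front',m.sum(),np.percentile(D[m][:,0],[0,1,3]))
plan(.52,-.15,.2)
"
```

```text
clock: 26.27
tool_pos: [0.5831, 0.0925, 0.1815]
eef_rot: [0.356, 0.935, -0.003, 0.004]
contact_force: [0.4, 0.7, 0.1]
opening: 0.499
finger_force: 0.0
ring dock [-0.0756  0.0008] R 0.0309 332 world [0.5515 0.0423] caddy x -0.0086
[0.58416512 0.09417717 0.06720421] 1.60135862724806
front 629 [-0.10805158 -0.1076528  -0.1070861 ]
t 26.3667 shift [-11.53 -21.99  -2.12] y-ang 48.4 spin None tilt [-0.003 -0.012 -1.   ] q7 0.21 F [-0.3 -0.4  0.2]
```

View pics/w5.png

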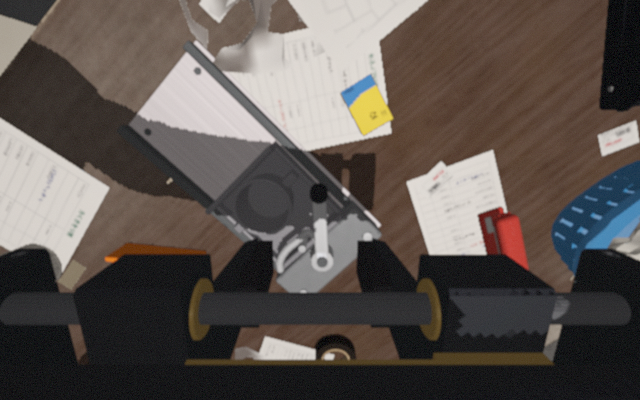

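The wrist view shows the caddy against the block, with its ring at (265,200). The lever knob at (318,192) is home, and the carton lies on paper at (367,105). On to the tumbler.

```bash

python3 -m creep '[{"tx":-2.7,"ty":-3,"tz":0,"spin":0,"grip":1},{"tx":-2.7,"ty":-3,"tz":0,"spin":0,"grip":1},{"tx":-2.7,"ty":-3,"tz":0,"spin":0,"grip":1},{"tx":-2.7,"ty":-3,"tz":0,"spin":0,"grip":1},{"tx":-2.7,"ty":-3,"tz":0,"spin":0,"grip":1}]'
python3 -m creep '[{"tx":-2.7,"ty":-3,"tz":0,"spin":0,"grip":1},{"tx":-2.7,"ty":-3,"tz":0,"spin":0,"grip":1},{"tx":-2.7,"ty":-3,"tz":0,"spin":0,"grip":1},{"tx":-2.7,"ty":-3,"tz":0,"spin":0,"grip":1},{"tx":-2.7,"ty":-3,"tz":0,"spin":0,"grip":1},{"tx":0,"ty":0,"tz":0,"spin":0,"grip":1},{"tx":0,"ty":0,"tz":0,"spin":0,"grip":1}]'
python3 - <<'E'
from h import *
ring("top",hi=-.005)
from h import *
for n in("wrist","top"):
    p,d,c=snap(n);W=cloud(d,c)
    m=(np.hypot(W[...,0]-.585,W[...,1]+.314)<.05)&(W[...,2]>.085)&(W[...,2]<.1);q=W[m];print(n,m.sum(),len(q) and (q.min(0),q.max(0),cv2.minEnclosingCircle((q[:,:2]*1000).astype(np.float32))))
plan(.5846,-.3139,.1)
E
```

```text
clock: 26.78
tool_pos: [0.5789, -0.1128, 0.1745]
eef_rot: [0.354, 0.935, -0.007, -0.003]
contact_force: [0.8, -0.1, -0.5]
opening: 0.854
finger_force: 0.0
clock: 27.37
tool_pos: [0.5801, -0.316, 0.1759]
eef_rot: [0.357, 0.934, -0.007, -0.003]
contact_force: [-0.7, 0.9, 0.3]
opening: 1.0
finger_force: 0.0
ring dock [-0.0508 -0.0015] R 0.0313 18 world [0.5764 0.0416] caddy x 0.0162
wrist 847 (array([ 0.55480588, -0.3467426 ,  0.08502523]), array([ 0.62314368, -0.27978587,  0.09292698]), ((588.92041015625, -313.8268127441406), 34.46670150756836))
top 1 (array([ 0.59382264, -0.28096793,  0.09336079]), array([ 0.59382264, -0.28096793,  0.09336079]), ((593.8226318359375, -280.9679260253906), 9.999999747378752e-05))
t 27.5167 shift [-0.43 -0.09  7.76] y-ang 48.7 spin None tilt [-0.008 -0.009 -1.   ] q7 0.89 F [ 0.2  0.  -0.1]
```

```bash

python3 -m creep '[{"tx":-0.5,"ty":0.75,"tz":0,"spin":0,"grip":1},{"tx":0,"ty":0,"tz":3,"spin":0,"grip":1},{"tx":0,"ty":0,"tz":0,"spin":0,"grip":1},{"tx":0,"ty":0,"tz":0,"spin":0,"grip":1}]'
python3 - <<'E'
from h import *
p,d,c=snap("wrist");W=cloud(d,c)
m=(np.hypot(W[...,0]-.587,W[...,1]+.314)<.042)&(W[...,2]>.086)&(W[...,2]<.1);q=W[m];(x,y),R=cv2.minEnclosingCircle((q[:,:2]*1000).astype(np.float32));print(m.sum(),x,y,R)
plan(x/1000,y/1000,.042)
E
```

```text
clock: 27.85
tool_pos: [0.5908, -0.3083, 0.1475]
eef_rot: [0.353, 0.936, -0.006, -0.003]
contact_force: [0.4, 0.5, 0.8]
opening: 0.999
finger_force: 0.0
1022 589.347900390625 -313.3898010253906 34.51104736328125
t 27.9 shift [-0.1  -0.36 10.68] y-ang 48.7 spin None tilt [-0.007 -0.011 -1.   ] q7 0.87 F [-0.1  0.5  0.6]
```

```bash

python3 -m creep '[{"tx":-0.1,"ty":-0.35,"tz":1,"spin":0,"grip":1},{"tx":0,"ty":0,"tz":2.5,"spin":0,"grip":1},{"tx":0,"ty":0,"tz":2.5,"spin":0,"grip":1},{"tx":0,"ty":0,"tz":2.5,"spin":0,"grip":1},{"tx":0,"ty":0,"tz":2,"spin":0,"grip":1},{"tx":0,"ty":0,"tz":0,"spin":0,"grip":1},{"tx":0,"ty":0,"tz":0,"spin":0,"grip":1}]'
python3 -m creep '[{"tx":0,"ty":0,"tz":0,"spin":0,"grip":-1},{"tx":0,"ty":0,"tz":0,"spin":0,"grip":-1},{"tx":0,"ty":0,"tz":0,"spin":0,"grip":-1},{"tx":0,"ty":0,"tz":0,"spin":0,"grip":-1},{"tx":0,"ty":0,"tz":0,"spin":0,"grip":-1},{"tx":0,"ty":0,"tz":0,"spin":0,"grip":-1}]' 12
python3 -c "
from h import *
plan(.589,-.3137,.042)"
```

```text
clock: 28.48
tool_pos: [0.5889, -0.3147, 0.0435]
eef_rot: [0.354, 0.935, -0.006, -0.001]
contact_force: [0.2, 0.5, 1.1]
opening: 0.998
finger_force: 0.0
clock: 28.98
tool_pos: [0.5903, -0.3152, 0.0452]
eef_rot: [0.354, 0.935, -0.007, 0.0]
contact_force: [-0.7, 0.2, 6.8]
opening: 0.736
finger_force: 11.7
t 28.9833 shift [0.2  0.03 0.32] y-ang 48.6 spin None tilt [-0.004 -0.012 -1.   ] q7 0.81 F [-0.7  0.2  6.8]
```

```bash

python3 -m creep '[{"tx":0,"ty":0,"tz":-1,"spin":0,"grip":-1},{"tx":0,"ty":0,"tz":-2,"spin":0,"grip":-1},{"tx":0,"ty":0,"tz":-3,"spin":0,"grip":-1},{"tx":0,"ty":0,"tz":-3,"spin":0,"grip":-1},{"tx":0,"ty":0,"tz":-2,"spin":0,"grip":-1},{"tx":0,"ty":0,"tz":0,"spin":0,"grip":-1},{"tx":0,"ty":0,"tz":0,"spin":0,"grip":-1}]' 15
python3 - <<'E'
from h import *
s=r.get_state()
p,d,c=snap("wrist");W=cloud(d,c);t=s["tool_pos"]
m=(np.hypot(W[...,0]-t[0],W[...,1]-t[1])<.042)&(W[...,2]>t[2]+.035)&(W[...,2]<t[2]+.06);q=W[m];print(m.sum(),np.percentile(q[:,2],[50,90,99]),cv2.minEnclosingCircle((q[:,:2]*1000).astype(np.float32)))
x=dock(-.0672,.0008);print(x);plan(x[0],x[1],.16)
E
```

```text
clock: 29.57
tool_pos: [0.5903, -0.3135, 0.1547]
eef_rot: [0.354, 0.935, -0.006, -0.0]
contact_force: [-0.7, 0.2, -3.3]
opening: 0.733
finger_force: 15.0
4651 [0.19997678 0.20723589 0.21390989] ((584.5582885742188, -308.4217224121094), 40.938751220703125)
[0.55988995 0.04283339]
t 29.6167 shift [25.74 24.77 -1.06] y-ang 48.6 spin None tilt [-0.008 -0.011 -1.   ] q7 0.88 F [-0.3 -0.2 -2.2]
```

```bash

python3 -m creep '[{"tx":1.5,"ty":1.4,"tz":0,"spin":0,"grip":-1},{"tx":2.7,"ty":2.6,"tz":0,"spin":0,"grip":-1},{"tx":2.7,"ty":2.6,"tz":0,"spin":0,"grip":-1},{"tx":2.7,"ty":2.6,"tz":0,"spin":0,"grip":-1},{"tx":2.7,"ty":2.6,"tz":0,"spin":0,"grip":-1},{"tx":2.7,"ty":2.6,"tz":0,"spin":0,"grip":-1},{"tx":2.7,"ty":2.6,"tz":0,"spin":0,"grip":-1},{"tx":2.7,"ty":2.6,"tz":0,"spin":0,"grip":-1}]'
python3 -m creep '[{"tx":2.2,"ty":2.2,"tz":0,"spin":0,"grip":-1},{"tx":1.5,"ty":1.5,"tz":0,"spin":0,"grip":-1},{"tx":1.5,"ty":1.4,"tz":0,"spin":0,"grip":-1},{"tx":0,"ty":0,"tz":0,"spin":0,"grip":-1},{"tx":0,"ty":0,"tz":0,"spin":0,"grip":-1},{"tx":0,"ty":0,"tz":0,"spin":0,"grip":-1}]'
python3 - <<'E'
from h import *
s=r.get_state()
for n in("wrist","top","scene"):
    p,d,c=snap(n,"pics/r_%s.png"%n);W=cloud(d,c);t=s["tool_pos"]
    m=(np.hypot(W[...,0]-t[0],W[...,1]-t[1])<.037)&(W[...,2]>t[2]+.042)&(W[...,2]<t[2]+.052)&(p.max(-1)<90);q=W[m];print(n,m.sum(),m.sum() and cv2.minEnclosingCircle((q[:,:2]*1000).astype(np.float32)))
ring("top",lo=-.12,hi=-.02);ring("scene",lo=-.12,hi=-.02)
x=dock(-.0672,.0008);plan(x[0],x[1],.16)
E
```

```text
clock: 30.28
tool_pos: [0.5646, -0.0302, 0.1488]
eef_rot: [0.354, 0.935, -0.007, -0.003]
contact_force: [1.5, 0.7, -2.3]
opening: 0.736
finger_force: 15.0
clock: 30.78
tool_pos: [0.5605, 0.0396, 0.1486]
eef_rot: [0.354, 0.935, -0.008, -0.002]
contact_force: [0.4, -0.4, -2.0]
opening: 0.74
finger_force: 15.0
wrist 2751 ((558.2840576171875, 41.5330696105957), 36.33336639404297)
top 18 ((556.9791259765625, 62.44008255004883), 26.621265411376953)
scene 75 ((559.2474975585938, 40.253211975097656), 35.95638656616211)
ring dock [0. 0.] R 0.0 0 world [0.627  0.0464] caddy x 0.067
ring dock [-0.0877  0.0011] R 0.0303 17 world [0.5394 0.0418] caddy x -0.0207
t 31.0333 shift [ 0.31  0.11 -1.03] y-ang 48.5 spin None tilt [-0.007 -0.012 -1.   ] q7 0.25 F [-0.2  0.1 -1.4]
```

```bash

python3 -m creep '[{"tx":0.17,"ty":0.03,"tz":0,"spin":0,"grip":-1},{"tx":0,"ty":0,"tz":1.5,"spin":0,"grip":-1},{"tx":0,"ty":0,"tz":1.5,"spin":0,"grip":-1},{"tx":0,"ty":0,"tz":1.2,"spin":0,"grip":-1},{"tx":0,"ty":0,"tz":0,"spin":0,"grip":-1},{"tx":0,"ty":0,"tz":0,"spin":0,"grip":-1},{"tx":0,"ty":0,"tz":0,"spin":0,"grip":-1}]'
python3 - <<'E'
from h import *
x=dock(-.0687,.0009);print(x);plan(x[0],x[1],.10)
p,d,c=snap("wrist");W=cloud(d,c);D=todock(W)
m=(abs(D[...,1])<.04)&(D[...,0]>-.18)&(D[...,0]<-.06)&(W[...,2]>.042)&(W[...,2]<.05);print('front',m.sum(),np.percentile(D[m][:,0],[0,1,3]))
m=(abs(D[...,1])<.04)&(D[...,0]>-.12)&(D[...,0]<-.0)&(W[...,2]>.0485)&(W[...,2]<.0535);q=D[m];k=np.hypot(q[:,0]+.0687,q[:,1]);print(m.sum(),np.percentile(q,[2,50,98],axis=0),np.percentile(k,[5,50,95]))
E
```

```text
clock: 31.62
tool_pos: [0.5606, 0.0422, 0.1086]
eef_rot: [0.354, 0.935, -0.006, -0.0]
contact_force: [-0.7, 1.0, -1.8]
opening: 0.733
finger_force: 15.0
[0.55838662 0.04283574]
t 31.6167 shift [ 0.21 -0.09  0.86] y-ang 48.6 spin None tilt [-0.005 -0.011 -1.   ] q7 0.21 F [-0.7  1.  -1.8]
front 810 [-0.10809685 -0.10754724 -0.10732717]
722 [[-0.10648639 -0.02021992]
 [-0.10275347  0.01036394]
 [-0.07944008  0.03885028]] [0.02758217 0.03700514 0.0504812 ]
```

```bash

python3 -m creep '[{"tx":0,"ty":-0.15,"tz":0.5,"spin":0,"grip":-1},{"tx":0,"ty":0,"tz":0.5,"spin":0,"grip":-1},{"tx":0,"ty":0,"tz":0,"spin":0,"grip":-1},{"tx":0,"ty":0,"tz":0,"spin":0,"grip":-1}]' | egrep 'pos|contact'
python3 -m creep '[{"tx":0,"ty":0,"tz":0.4,"spin":0,"grip":-1},{"tx":0,"ty":0,"tz":0,"spin":0,"grip":-1}]'| egrep 'pos|contact'
python3 -m creep '[{"tx":0,"ty":0,"tz":0.3,"spin":0,"grip":-1},{"tx":0,"ty":0,"tz":0,"spin":0,"grip":-1}]'| egrep 'pos|contact'
```

```text
tool_pos: [0.5588, 0.0407, 0.0977]
contact_force: [0.1, -0.7, -2.4]
tool_pos: [0.5589, 0.0406, 0.0935]
contact_force: [0.2, 0.3, -3.1]
tool_pos: [0.5593, 0.0403, 0.0909]
contact_force: [-0.1, -1.5, 0.5]
```

```bash

python3 -m creep '[{"tx":-0.05,"ty":-0.05,"tz":0.2,"spin":0,"grip":-1},{"tx":0,"ty":0,"tz":0,"spin":0,"grip":-1}]' | egrep 'pos|contact'
python3 -m creep '[{"tx":0,"ty":0,"tz":0.2,"spin":0,"grip":-1},{"tx":0,"ty":0,"tz":0,"spin":0,"grip":-1}]'| egrep 'pos|contact'
```

```text
tool_pos: [0.5589, 0.0398, 0.0886]
contact_force: [0.5, -0.7, -0.1]
tool_pos: [0.5588, 0.0399, 0.0866]
contact_force: [0.4, -0.6, -3.0]
```

Sliding in freely. Continuing in small steps.

```bash

for i in 1; do
python3 -m creep '[{"tx":0,"ty":0,"tz":0.3,"spin":0,"grip":-1},{"tx":0,"ty":0,"tz":0,"spin":0,"grip":-1}]' | egrep 'pos|contact'
python3 -m creep '[{"tx":0,"ty":0,"tz":0.3,"spin":0,"grip":-1},{"tx":0,"ty":0,"tz":0,"spin":0,"grip":-1}]'| egrep 'pos|contact'
python3 -m creep '[{"tx":0,"ty":0,"tz":0.2,"spin":0,"grip":-1},{"tx":0,"ty":0,"tz":0,"spin":0,"grip":-1}]'| egrep 'pos|contact'
done
```

```text
tool_pos: [0.5587, 0.0398, 0.0834]
contact_force: [0.0, -1.0, -2.2]
tool_pos: [0.5586, 0.0397, 0.0804]
contact_force: [0.9, -1.1, -2.7]
tool_pos: [0.5587, 0.0396, 0.0786]
contact_force: [0.5, -1.5, -1.0]
```

```bash

python3 -m creep '[{"tx":-0.04,"ty":-0.04,"tz":0.2,"spin":0,"grip":-1},{"tx":0,"ty":0,"tz":0,"spin":0,"grip":-1}]' | egrep 'pos|contact'
python3 -m creep '[{"tx":0,"ty":0,"tz":0.2,"spin":0,"grip":-1},{"tx":0,"ty":0,"tz":0,"spin":0,"grip":-1}]'| egrep 'pos|contact'
python3 -m creep '[{"tx":0,"ty":0,"tz":0.1,"spin":0,"grip":-1},{"tx":0,"ty":0,"tz":0,"spin":0,"grip":-1}]'| egrep 'pos|contact'
```

```text
tool_pos: [0.5589, 0.039, 0.0768]
contact_force: [-0.0, -0.8, -1.2]
tool_pos: [0.5591, 0.0388, 0.0751]
contact_force: [0.2, -2.5, 3.5]
tool_pos: [0.5593, 0.0388, 0.0744]
contact_force: [0.0, -1.9, 5.8]
```

```bash

python3 -m creep '[{"tx":0,"ty":0,"tz":0,"spin":0,"grip":0.55},{"tx":0,"ty":0,"tz":0,"spin":0,"grip":0.65},{"tx":0,"ty":0,"tz":0,"spin":0,"grip":0.8},{"tx":0,"ty":0,"tz":0,"spin":0,"grip":1},{"tx":0,"ty":0,"tz":0,"spin":0,"grip":1},{"tx":0,"ty":0,"tz":0,"spin":0,"grip":1}]' 
python3 -m creep '[{"tx":0,"ty":0,"tz":-1.5,"spin":0,"grip":1},{"tx":0,"ty":0,"tz":-2,"spin":0,"grip":1},{"tx":0,"ty":0,"tz":-3,"spin":0,"grip":1},{"tx":0,"ty":0,"tz":-3,"spin":0,"grip":1},{"tx":0,"ty":0,"tz":-3,"spin":0,"grip":1},{"tx":0,"ty":0,"tz":0,"spin":0,"grip":1},{"tx":0,"ty":0,"tz":0,"spin":0,"grip":1}]' | egrep 'pos|contact'
python3 - <<'E'
from h import *
for n in ("wrist","scene"):
    p,d,c=snap(n,f"pics/f_{n}.png");W=cloud(d,c);x=dock(-.0687,.0009)
    m=(np.hypot(W[...,0]-x[0],W[...,1]-x[1])<.045)&(W[...,2]>.106)&(W[...,2]<.13);q=W[m]
    A=np.c_[q[:,:2],np.ones(len(q))];k=np.linalg.lstsq(A,q[:,2],rcond=None)[0]
    print(n,m.sum(),np.percentile(q[:,2],[50,95,99]),cv2.minEnclosingCircle((q[:,:2]*1000).astype(np.float32)),"slope",k[:2],"target",x)
a=cv2.imread("pics/f_scene.png");u,v=map(int,pix(c,[.57,.06,.06]));q2=cv2.resize(a[v-70:v+70,u-80:u+80],(640,560),interpolation=cv2.INTER_CUBIC);cv2.imwrite("pics/x6.png",q2)
E
```

```text
clock: 34.17
tool_pos: [0.5589, 0.0395, 0.0738]
eef_rot: [0.354, 0.935, -0.006, -0.001]
contact_force: [1.0, -0.1, -0.0]
opening: 1.002
finger_force: 0.0
tool_pos: [0.5608, 0.041, 0.2004]
contact_force: [-0.4, -0.6, -0.5]
wrist 1344 [0.11859053 0.12152437 0.1223264 ] ((558.5787353515625, 39.95341491699219), 34.48696517944336) slope [-0.03505941  0.03978054] target [0.55838662 0.04283574]
scene 176 [0.11561846 0.12481062 0.12684607] ((558.0833740234375, 42.370426177978516), 36.590362548828125) slope [-0.00709799 -0.0093412 ] target [0.55838662 0.04283574]
```

View pics/x6.png

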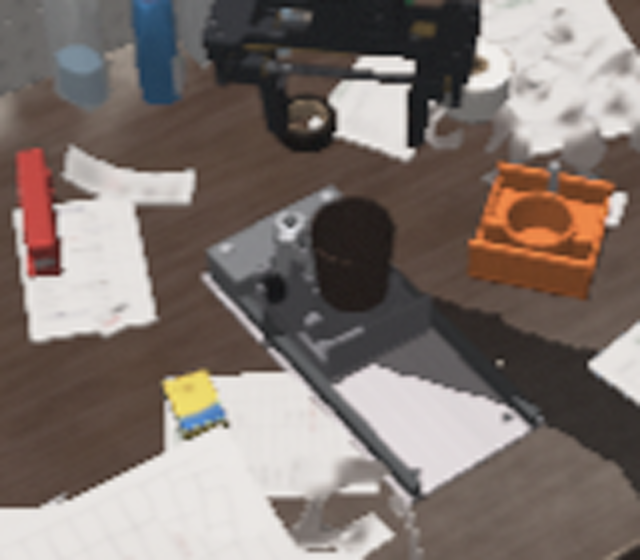

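The tumbler stands in the ring at (352,255) in the crop, with the lever home at (275,290) and the carton at (195,400). I'll check rim tilt and height more closely.

```bash

python3 - <<'E'
from h import *
for i in range(2):
    p,d,c=snap("wrist");W=cloud(d,c).reshape(-1,3);q=W[(np.hypot(W[:,0]-.5585,W[:,1]-.0415)<.045)&(W[:,2]>.10)&(W[:,2]<.13)]
    cen=np.array([.5585,.041])
    b=((np.degrees(np.arctan2(*(q[:,:2]-cen).T[::-1]))+180)//30).astype(int);T=[]
    for k in range(12):
        g=q[b==k]
        if len(g)>15: 
            z=np.percentile(g[:,2],95);h=g[g[:,2]>z-.003];T.append([*h[:,:2].mean(0),z])
    T=np.array(T);k=np.linalg.lstsq(np.c_[T[:,:2]-cen,np.ones(len(T))],T[:,2],rcond=None)[0];print(len(T),T[:,2].round(4),"tilt",k[:2].round(3),"z",k[2].round(4))
    m=(np.hypot(W[:,0]-.5585,W[:,1]-.0415)>.05)&(abs(W[:,0]-.65)<.02)&(abs(W[:,1]-.0)<.015);print("block top z",np.nanmedian(W[m][:,2]))
E
```

```text
12 [0.1213 0.1213 0.121  0.1212 0.1217 0.1219 0.1218 0.1211 0.1209 0.1202
 0.1206 0.1212] tilt [ 0.01 -0.01] z 0.1212
block top z 0.03896747189940668
12 [0.1212 0.1211 0.1208 0.1211 0.1214 0.1216 0.1217 0.1212 0.1208 0.1203
 0.1207 0.1209] tilt [ 0.01  -0.006] z 0.1211
block top z 0.03895572100617156
```

```bash
python3 -c "
from h import *
print(workorder.finish_job())"
```

```text
the job is handed in; nothing more can be done
None
```

The job is handed in at about 35 s of the 72 s allowed; the hand-in gave no verdict. My last measurements: the carton lies on the bench about 145 mm left of the track midline, the caddy is tight with the lever at about 1.60 rad, and the tumbler is in the ring, tilted about 0.01 rad, its underside about 23–24 mm above the caddy's (limit 28 mm). Two slips: the fingers pressed the lever knob with a brief 55 N on a failed grasp, and I pushed the caddy from inside its ring because the arm could not get low enough at its front plate.

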